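# Lay up a studded ornament strip in the gluing jig

## Task

Lay up the ornament strip in the pinned gluing jig in build order: first the plain backing strip picked out of the offcut crate, then the plywood core strip on it, then the carved face strip with its bosses up, each lying flat between the pins. Then pluck every stud from the pocket tray and set each one flat and centred on a boss of its own (any boss). Leave the chisel and the mallet where they are.

Things in the scene. Friction and masses are not known exactly. Their poses are not given: they have to be found in the camera images.
- jig: Gluing jig, fixed: a plywood base board 224 x 90 x 10 mm, origin at the centre of its underside, x along its length. Six steel pins of 8 mm diameter with round tips stand 34 mm above the board around a place for a strip of 174 x 40 mm, with 3 mm play on every side: pins at x = +-60, y = +-27 mm and at x = +-94, y = 0. The middle of both long sides is free for fingers.
- jig_floor (a point): Centre of the top of the jig's base board, 10 mm above the bench, where the lowest strip lies; x along the jig's length.
- crate: Offcut crate, fixed: an open wooden box, outside 216 x 256 mm (x, y), 45 mm high, walls 8 mm, floor 8 mm thick; origin at the centre of its underside. It may stand left or right. In it lie the backing strip and, as clutter, offcuts: a square stick, a block and a wedge-sized piece.
- tray: Pocket tray, fixed: a dark wooden board 112 x 160 x 14 mm (x, y, z), origin at the centre of its underside, with 2 x 3 square pockets of 25 mm, 5 mm deep (pocket floor 9 mm above the bench), centres at x = +-24 mm and y = -48, 0, +48 mm. It stands on the other side of the jig from the crate.
- backing: Backing strip, plain light wood, 174 x 40 x 16 mm, origin at its centre, x along its length; lies flat on the crate's floor along one of its sides. The only wide flat piece in the crate.
- stick: Offcut, square stick 150 x 22 x 22 mm, origin at its centre, x along its length; lies in the crate, not used.
- block: Offcut block 32 x 26 x 30 mm, origin at its centre; in the crate, not used.
- wedge: Offcut piece 36 x 24 x 18 mm, origin at its centre; in the crate, not used.
- core: Core strip, plain plywood, 174 x 40 x 10 mm, origin at its centre, x along its length; lies flat on the bench beyond the jig.
- face: Carved face strip, light wood, 174 x 40 mm, 12 mm thick plus six flat round bosses of 24 mm diameter that rise 4 mm from its upper side (16 mm in all), in a row along its length at 30 mm pitch. Origin at the centre of its underside, x along its length, z towards the carved side. Lies carved side up on the bench beyond the jig.
- chisel: Bystander: chisel with a yellow handle, about 195 mm long and 24 mm thick, lying on the bench beyond, at the left; origin under the handle's front end, x towards the blade.
- mallet: Bystander: mallet with a black head, 240 mm long, lying on the bench beyond, at the right; x along its handle.
- boss0 (a point): Centre of the flat top of boss 1 of 6 on the carved face strip (x = -75 mm along it), 16 mm above the strip's underside; z upwards from the carved side.
- boss1 (a point): Centre of the flat top of boss 2 of 6 on the carved face strip (x = -45 mm along it), 16 mm above the strip's underside; z upwards from the carved side.
- boss2 (a point): Centre of the flat top of boss 3 of 6 on the carved face strip (x = -15 mm along it), 16 mm above the strip's underside; z upwards from the carved side.
- boss3 (a point): Centre of the flat top of boss 4 of 6 on the carved face strip (x = 15 mm along it), 16 mm above the strip's underside; z upwards from the carved side.
- boss4 (a point): Centre of the flat top of boss 5 of 6 on the carved face strip (x = 45 mm along it), 16 mm above the strip's underside; z upwards from the carved side.
- boss5 (a point): Centre of the flat top of boss 6 of 6 on the carved face strip (x = 75 mm along it), 16 mm above the strip's underside; z upwards from the carved side.
- stud0: Wooden stud: a plain round disc, 20 mm diameter, 12 mm high, origin at its centre, z along its axis, both ends alike; lies flat in a pocket of the tray, standing 7 mm above the tray's top. May be absent (four to six are present).
- stud1: Wooden stud: a plain round disc, 20 mm diameter, 12 mm high, origin at its centre, z along its axis, both ends alike; lies flat in a pocket of the tray, standing 7 mm above the tray's top. May be absent (four to six are present).
- stud2: Wooden stud: a plain round disc, 20 mm diameter, 12 mm high, origin at its centre, z along its axis, both ends alike; lies flat in a pocket of the tray, standing 7 mm above the tray's top. May be absent (four to six are present).
- stud3: Wooden stud: a plain round disc, 20 mm diameter, 12 mm high, origin at its centre, z along its axis, both ends alike; lies flat in a pocket of the tray, standing 7 mm above the tray's top. May be absent (four to six are present).
- stud4: Wooden stud: a plain round disc, 20 mm diameter, 12 mm high, origin at its centre, z along its axis, both ends alike; lies flat in a pocket of the tray, standing 7 mm above the tray's top. May be absent (four to six are present).
- stud5: Wooden stud: a plain round disc, 20 mm diameter, 12 mm high, origin at its centre, z along its axis, both ends alike; lies flat in a pocket of the tray, standing 7 mm above the tray's top. May be absent (four to six are present).

How it is judged:
By the outcome, as a careful person would: the job done as asked, in the order asked, and still so for the second after the job is handed in, with the robot touching nothing.
Of stud0, stud1, stud2, stud3, stud4, stud5 only 4 to 6 are there at a start; the rules pass over those that are not, and their reading is None.
At some moment in a run one of core may be knocked a few centimetres aside while the robot is not near it.
Once in a run the grip may slacken for a moment while it holds something.
It also fails if it takes over 208 s, if anything falls off the work surface, if the arm or the gripper's body presses on something with over 40 N, if the wrist force passes 120 N, or if a joint passes its speed limit or range.

## Robot

A 6-joint arm with a two-finger parallel gripper is mounted at the origin on the work surface. World frame = base frame: x ahead of the robot, y to its left, z up, the work surface at z = 0. Lengths are in mm, angles in degrees, forces in N, time in s.
With the tool pointing down it reaches from about 300 to 850 mm from the base axis. Payload 4.2 kg.
Tool frame: the origin (TCP) lies at the very end of the fingers, on their centre line; the grasp point (between the pads) lies 19 mm behind it (hold_point_z is the z of the grasp point in the tool frame, in mm); z points along the fingers, y is the direction in which the jaws open and shut (so a half turn about z gives the same grasp; the last joint's range is limited). The gripper opens to 91 mm and grips with 3 to 60 N. Pads are 32 mm wide; open, the fingers measure 118 mm over their backs; the gripper's body (76 mm by 178 mm) begins 60 mm behind the grasp point.
Start: joints at [-65.031, 18.312, 89.639, -0, 72.044, -1.146], TCP at [253.109, -516.313, 213.976] pointing down, gripper open.
Joint ranges: [-177.97, 177.97], [-48.28, 115.42], [12.27, 149.76], [-77.06, 257.06], [2.81, 150.46], [-146.56, 146.56]. Speed limits (degrees/s): [147.25, 147.25, 180, 180, 180, 180].

## Interface

Orientations are given as [roll, pitch, yaw] about the fixed x, y, z axes, in that order (R = Rz(yaw) Ry(pitch) Rx(roll)).
In Python, from workcell import state, grab_frame, job_done, hold_point_z gives the robot as it stands. The module is installed in compiled form; this text tells all that it offers.
- The arm moves only by the shell command python3 -m creep 'ROWS' [FORCE]. ROWS is JSON, a list of rows, each a list of 7 numbers: the closure, from 0 (fully open) to 1 (shut), then the shift along the tool's x, y, z in mm, then the turn, a rotation vector about the tool's x, y, z in degrees. A call has 1 to 5 rows; each row shifts and turns the commanded pose from where the row before left it, along the tool's axes as they then stand; what a row does not reach is not made up. A row lasts 1/8 s, in which the tool goes at most 62.5 mm and 10.7 degrees, less where a joint would pass 70% of its speed; a pose out of reach is approached as far as the arm can. A call is refused whole if a number of a shift passes 62.5 or a number of a turn 10.7, either way. A call with a gripper value outside its range is refused whole. The fingers move at their own pace and stop on an object; FORCE is the grip in N (left out, the last holds). Time passes only in rows, so rows that do not move let the fingers close. It gives the time, the measured TCP pose, the force and the opening at its end, in the units of the state.
- state(): the state, without advancing time (a new reading comes with each control period).
- grab_frame(name): name is "scene" or "top" or "wrist"; returns a dict with "frame" (420x560x3 uint8, red, green, blue), "fx", "fy", "cx", "cy" (pixels), "view" (4x4, takes a point from world to camera coordinates). Camera axes: x right, y down, z forward; pixel columns grow to the right and rows downward; lengths in mm; the calibration is good to about 2 mm. A picture is of the moment at which its call begins. There is no depth.
- job_done(): hands the job in, once; it reports no verdict.
The state is a dict: "time_s": time; "qpos": joint angles; "qvel": joint speeds; "effort": joint torques, N m; "ee_pos": TCP position; "ee_rot": TCP orientation; "force": force on the tool from outside, world axes, zero at the start; "torque": the same for the moment, N m; "gripper_width": finger opening in mm.
Only numpy, scipy, OpenCV 4.12 (cv2) and the standard library are available. Lean on these libraries where they do the work, as an engineer would, in place of code of your own. Each camera call takes 0.05 s, during which the arm holds its last target.

## Working session

There is one attempt and no reset: what is moved stays moved. The work goes in short steps, Python scripts to look and compute and a shell command to move; the robot and the scene stay as the last step left them, time stands still between calls to the robot, and variables do not carry over. Pictures are saved under pics/ and viewed, and the job is handed in when it is done.

```bash
mkdir -p pics; ls
cat > h.py <<'E'
import numpy as np, cv2, json
from workcell import state, grab_frame, job_done, hold_point_z
def snap(name, fn):
    f=grab_frame(name); cv2.imwrite(f'pics/{fn}.png', f['frame'][:,:,::-1])
    np.savez(f'pics/{fn}.npz', **{k:np.array(v) for k,v in f.items()}); return f
def load(fn): return dict(np.load(f'pics/{fn}.npz'))
def ray(f,u,v,z):
    V=np.array(f['view']); R=V[:3,:3]; t=V[:3,3]; c=-R.T@t
    d=R.T@np.array([(u-f['cx'])/f['fx'],(v-f['cy'])/f['fy'],1.0])
    return c+d*(z-c[2])/d[2]
def proj(f,p):
    V=np.array(f['view']); q=V[:3,:3]@np.array(p,float)+V[:3,3]
    return np.array([f['fx']*q[0]/q[2]+f['cx'], f['fy']*q[1]/q[2]+f['cy']])
E
python3 - <<'E'
from h import *
print(state(), hold_point_z)
for n in ['scene','top','wrist']:
    f=snap(n,n+'0'); V=np.array(f['view']); print(n,f['fx'],f['cx'],f['cy'],(-V[:3,:3].T@V[:3,3]).round(),V[:3,:3].round(3).tolist())
E
```

```text
pics
{'time_s': 0.0, 'qpos': array([-6.50305063e+01,  1.83513981e+01,  8.97069003e+01, -7.68659926e-04,
        7.20438954e+01, -1.14514219e+00]), 'qvel': array([ 0.01482887,  0.03283909,  0.0926083 ,  0.01538405, -0.03792211,
        0.02069458]), 'effort': array([ 1.15032813e-03, -4.12455797e+01, -2.31972080e+01,  7.27585796e-02,
        4.55161231e-02, -1.21558742e-04]), 'ee_pos': array([ 252.88483335, -515.8357203 ,  213.11937307]), 'ee_rot': array([-1.79897812e+02, -1.31170833e-03,  2.61148724e+01]), 'force': array([-0.28029611, -0.55652586,  0.33329232]), 'torque': array([ 0.05999835,  0.04213714, -0.03908379]), 'gripper_width': 91.39096204062209} -18.8
scene 424.9549635009961 284.3499456157572 206.47661266611365 [1010. -349.  956.] [[0.595, 0.803, -0.007], [0.673, -0.504, -0.541], [-0.438, 0.318, -0.841]]
top 456.89529739334176 275.5656188142627 214.9161008445384 [ 451.   -9. 1060.] [[0.026, -1.0, -0.014], [-0.993, -0.024, -0.119], [0.119, 0.017, -0.993]]
wrist 304.3592268888807 280.81081558246416 203.8629760777417 [ 317. -485.  384.] [[0.44, -0.898, -0.001], [-0.868, -0.425, 0.255], [-0.23, -0.111, -0.967]]
```

View pics/top0.png

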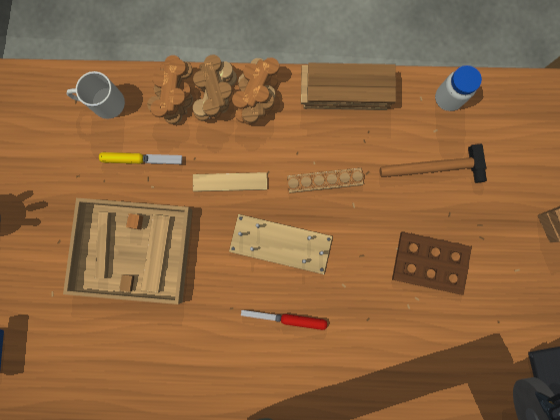

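View pics/scene0.png

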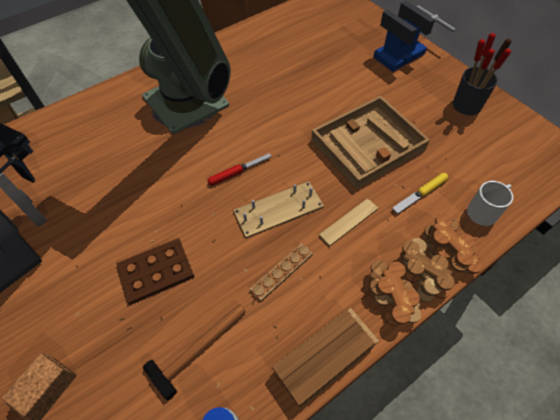

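View pics/wrist0.png

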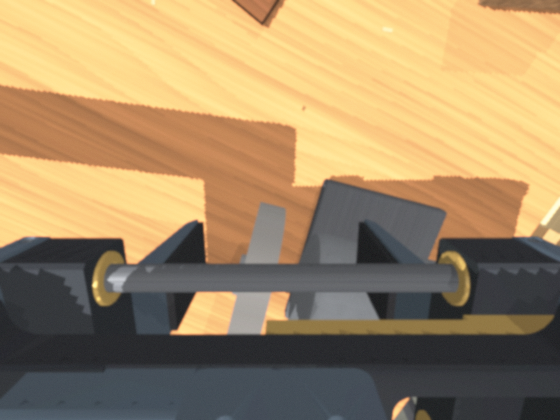

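Run:
```python
from h import *
im=cv2.imread('pics/top0.png')
a=cv2.resize(im[150:310,60:200],None,fx=4,fy=4,interpolation=cv2.INTER_CUBIC)[:600]
cv2.imwrite('pics/z1.png',cv2.resize(im[195:305,60:200],None,fx=5,fy=5,interpolation=cv2.INTER_CUBIC))
cv2.imwrite('pics/z2.png',cv2.resize(im[160:280,185:345],None,fx=5,fy=5,interpolation=cv2.INTER_CUBIC))
cv2.imwrite('pics/z3.png',cv2.resize(im[160:300,340:480],None,fx=4,fy=4,interpolation=cv2.INTER_CUBIC))
```

```text
(no output)
```

View pics/z1.png

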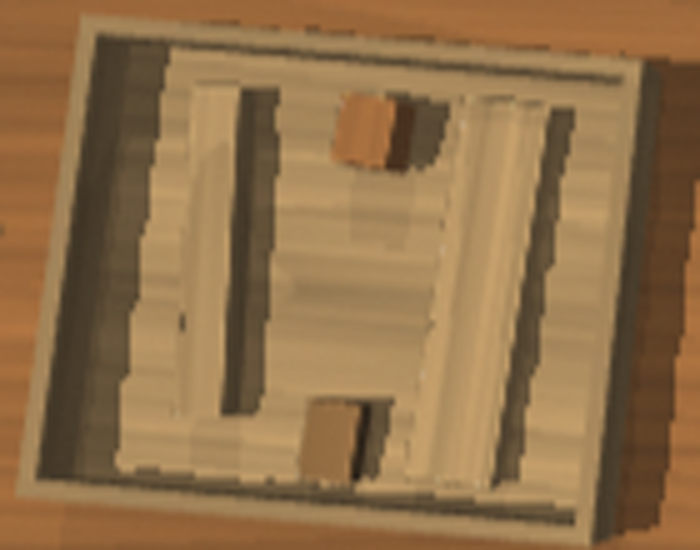

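View pics/z2.png

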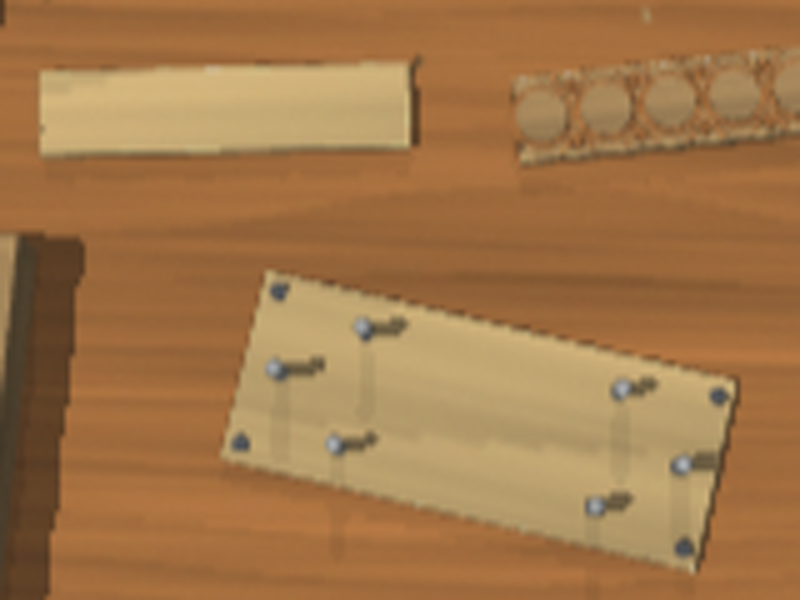

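View pics/z3.png

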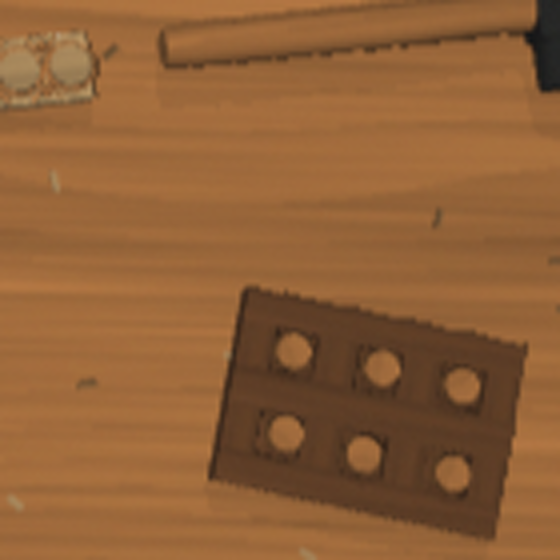

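```bash
cat >> h.py <<'E'
from scipy.optimize import least_squares
def fit(f,uv,model,z,guess):
    """model: Nx2 local points; z scalar or N; returns x,y,yaw and residuals mm"""
    model=np.array(model,float); z=np.broadcast_to(z,len(model))
    W=np.array([ray(f,u,v,zz)[:2] for (u,v),zz in zip(uv,z)])
    def r(p):
        c,s=np.cos(p[2]),np.sin(p[2]); return (model@np.array([[c,s],[-s,c]])+p[:2]-W).ravel()
    o=least_squares(r,[*W.mean(0),np.radians(guess)])
    return o.x[0],o.x[1],np.degrees(o.x[2]),o.fun.reshape(-1,2)
def zm(pts,s,ox,oy): return [((a+.5)/s-.5+ox,(b+.5)/s-.5+oy) for a,b in pts]
E
python3 - <<'E'
from h import *
f=load('top0')
def rep(n,uv,m,z,g):
    x,y,a,r=fit(f,uv,m,z,g); print(n,round(x,1),round(y,1),round(a,2),'res',np.abs(r).max().round(1),np.sqrt((r**2).mean()).round(1)); return x,y,a
S=lambda hx,hy:[(-hx,-hy),(hx,-hy),(hx,hy),(-hx,hy)]
# strips with x axis along -y-image-right? use yaw about -90: local x -> image right(-y), local y -> +x (image up)
strip=[(-87,20),(87,20),(87,-20),(-87,-20)]
rep('core',zm([(40,70),(410,62),(410,148),(40,156)],5,185,160),strip,10,-90)
bo=zm([(542,115),(606,106),(671,98),(735,93)],5,185,160)+zm([(19,70),(70,63)],4,340,160)
rep('face',bo,[(-75+30*i,0) for i in range(6)],16,-90)
pins=[(-60,27),(-94,0),(-60,-27),(60,27),(94,0),(60,-27)]
rep('jig pins',zm([(364,328),(276,369),(336,444),(622,389),(682,464),(596,506)],5,185,160),pins,44,-100)
rep('jig board',zm([(268,270),(737,378),(698,572),(221,458)],5,185,160),[(-112,45),(112,45),(112,-45),(-112,-45)],10,-100)
# tray local x up (image), local y left
rep('tray studs',zm([(294,350),(380,368),(462,385),(286,434),(364,455),(453,474)],4,340,160),[(24,48),(24,0),(24,-48),(-24,48),(-24,0),(-24,-48)],21,-10)
rep('tray',zm([(245,288),(526,347),(494,538),(211,479)],4,340,160),[(56,80),(56,-80),(-56,-80),(-56,80)],14,-10)
for u in zm([(294,350),(380,368),(462,385),(286,434),(364,455),(453,474)],4,340,160): print(ray(f,*u,21).round(1))
# backing: long axis image vertical. local x up
b=rep('backing',zm([(462,100),(545,100),(492,487),(410,480)],5,60,195),[(87,20),(87,-20),(-87,-20),(-87,20)],24,-5)
c=rep('crate top',zm([(82,16),(640,60),(592,543),(18,494)],5,60,195),[(108,128),(108,-128),(-108,-128),(-108,128)],45,-5)
C=np.radians(c[2]); R=np.array([[np.cos(C),np.sin(C)],[-np.sin(C),np.cos(C)]])
print('backing in crate',R@(np.array(b[:2])-c[:2]), b[2]-c[2])
for u in zm([(205,85),(240,88),(220,415),(180,415)],5,60,195): print('stick',R@(ray(f,*u,30)[:2]-c[:2]))
for u in zm([(340,95),(395,95),(385,170),(332,160)],5,60,195): print('block',R@(ray(f,*u,38)[:2]-c[:2]))
for u in zm([(308,400),(360,400),(350,480),(302,475)],5,60,195): print('wedge',R@(ray(f,*u,26)[:2]-c[:2]))
E
```

```text
core 652.5 119.1 -87.45 res 0.7 0.4
face 662.3 -103.3 -82.47 res 0.9 0.4
jig pins 509.7 -3.3 -101.82 res 1.6 0.8
jig board 510.6 -3.7 -101.71 res 1.2 0.6
tray studs 475.8 -347.5 -10.37 res 2.6 1.3
tray 475.0 -347.3 -10.49 res 1.3 0.8
[ 508.9 -303.5   21. ]
[ 499.9 -351.8   21. ]
[ 491.5 -397.6   21. ]
[ 461.6 -298.6   21. ]
[ 451.  -342.1   21. ]
[ 441.7 -391.5   21. ]
backing 481.8 280.5 -4.43 res 2.3 1.3
crate top 486.0 339.9 -3.13 res 1.1 0.8
backing in crate [ -1.00127854 -59.48567502] -1.2988396721102027
stick [81.79899438 73.87747017]
stick [81.68656978 57.67160273]
stick [-66.07077312  48.3217138 ]
stick [-67.52379463  66.33369945]
block [81.32014787  8.71446053]
block [ 83.28164476 -16.22738252]
block [ 49.05709855 -15.659704  ]
block [51.66358797  8.82168451]
wedge [-56.39765553  10.92781483]
wedge [-54.50528275 -12.55769832]
wedge [-90.26785309 -12.25349435]
wedge [-89.81418658   9.60457415]
```

```bash
cat >> h.py <<'E'
from scipy.spatial.transform import Rotation as Rn
def plan(tgt, yaw=None, n=None, c=None, start=None):
    """print rows to take tool from current (or start=(pos,yaw)) to tgt xyz, yaw"""
    s=state(); p=np.array(s['ee_pos']); e=s['ee_rot']
    R=Rn.from_euler('xyz',e,degrees=True)
    if start is not None: p=np.array(start[0],float); R=Rn.from_euler('xyz',[180,0,start[1]],degrees=True)
    if yaw is None: yaw=e[2] if start is None else start[1]
    T=Rn.from_euler('xyz',[180,0,yaw],degrees=True)
    rv=(R.inv()*T).as_rotvec(degrees=True)
    d=np.array(tgt,float)-p
    m=max(int(np.ceil(max(np.linalg.norm(d)/60,np.linalg.norm(rv)/10.6))),1)
    n=max(n or 0,m)
    print('from',p.round(1),e.round(2),'w',round(s['gripper_width'],1),'t',round(s['time_s'],2),'turn',rv.round(1))
    out=[]
    for i in range(n):
        sh=np.round(R.inv().apply((np.array(tgt)-p)/(n-i)),1 if n<3 else 0)
        st=np.round((R.inv()*T).as_rotvec(degrees=True)/(n-i),1)
        out.append([*sh,*st]); p=p+R.apply(sh); R=R*Rn.from_rotvec(st,degrees=True)
    for i in range(0,n,5): print([[c]+[float(v) for v in r] for r in out[i:i+5]])
E
python3 -c "
from h import *
plan([482,281,200],175.6,n=16,c=0.25)"
```

```text
from [ 252.9 -516.   213.3] [-179.92   -0.     26.11] w 91.2 t 0.15 turn [-0.000e+00 -1.000e-01 -1.495e+02]
[[0.25, 35.0, -38.0, 1.0, -0.0, -0.0, -9.3], [0.25, 41.0, -32.0, 1.0, -0.0, -0.0, -9.3], [0.25, 45.0, -25.0, 1.0, -0.0, -0.0, -9.3], [0.25, 49.0, -18.0, 1.0, -0.0, -0.0, -9.4], [0.25, 51.0, -10.0, 1.0, 0.0, -0.0, -9.3]]
[[0.25, 52.0, -1.0, 1.0, 0.0, -0.0, -9.4], [0.25, 51.0, 7.0, 1.0, 0.0, -0.0, -9.3], [0.25, 49.0, 16.0, 1.0, 0.0, -0.0, -9.4], [0.25, 46.0, 23.0, 1.0, 0.0, -0.0, -9.3], [0.25, 42.0, 31.0, 1.0, 0.0, -0.0, -9.4]]
[[0.25, 36.0, 37.0, 1.0, 0.0, -0.0, -9.3], [0.25, 30.0, 42.0, 1.0, 0.0, -0.0, -9.4], [0.25, 23.0, 47.0, 1.0, 0.0, -0.0, -9.3], [0.25, 15.0, 50.0, 0.0, 0.0, -0.0, -9.4], [0.25, 6.0, 51.0, 1.0, 0.0, -0.0, -9.3]]
[[0.25, -2.0, 52.0, 0.0, 0.1, -0.0, -9.4]]
```

```bash
python3 -m creep '[[0.25,35,-38,1,0,0,-9.3],[0.25,41,-32,1,0,0,-9.3],[0.25,45,-25,1,0,0,-9.3],[0.25,49,-18,1,0,0,-9.4],[0.25,51,-10,1,0,0,-9.3]]' 30; python3 -m creep '[[0.25,52,-1,1,0,0,-9.4],[0.25,51,7,1,0,0,-9.3],[0.25,49,16,1,0,0,-9.4],[0.25,46,23,1,0,0,-9.3],[0.25,42,31,1,0,0,-9.4]]'
python3 -m creep '[[0.25,36,37,1,0,0,-9.3],[0.25,30,42,1,0,0,-9.4],[0.25,23,47,1,0,0,-9.3],[0.25,15,50,0,0,0,-9.4],[0.25,6,51,1,0,0,-9.3]]'; python3 -m creep '[[0.25,-2,52,0,0,0,-9.4],[0.25,0,0,0,0,0,0],[0.25,0,0,0,0,0,0]]'
python3 -c "
from h import *
plan([482,281,200],175.6,c=0.25); snap('wrist','w1')"
```

```text
time_s: 0.78
ee_pos: [325.3, -265.5, 208.8]
ee_rot: [180.0, -0.0, 73.0]
force: [0.7, -0.1, 0.3]
gripper_width: 68.6
time_s: 1.4
ee_pos: [397.1, -17.1, 203.9]
ee_rot: [180.0, 0.0, 119.8]
force: [0.4, -0.3, -0.1]
gripper_width: 68.5
time_s: 2.02
ee_pos: [468.4, 232.2, 199.8]
ee_rot: [-180.0, 0.0, 166.6]
force: [-0.2, -0.5, 0.6]
gripper_width: 68.3
time_s: 2.4
ee_pos: [482.0, 279.8, 199.4]
ee_rot: [-179.9, -0.1, 175.6]
force: [0.0, -0.4, -0.6]
gripper_width: 68.5
from [482.  279.8 199.4] [-1.7991e+02 -8.0000e-02  1.7558e+02] w 68.5 t 2.4 turn [-0.1 -0.1 -0. ]
[[0.25, 0.1, 1.2, -0.6, -0.1, -0.1, -0.0]]
```

View pics/w1.png

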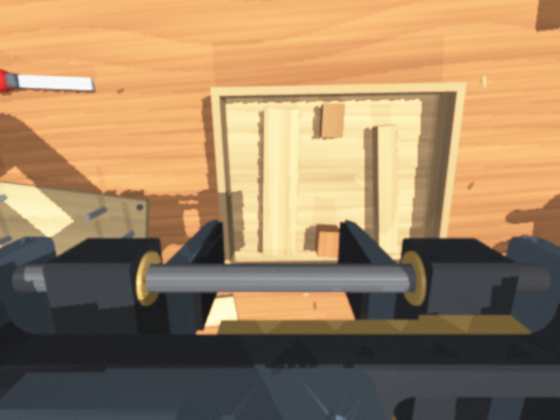

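Run:
```python
from h import *
f=load('w1'); im=f['frame'][:,:,::-1]
cv2.imwrite('pics/z4.png',cv2.resize(im[90:270,200:370],None,fx=3.3,fy=3.3,interpolation=cv2.INTER_CUBIC))
```

```text
(no output)
```

View pics/z4.png

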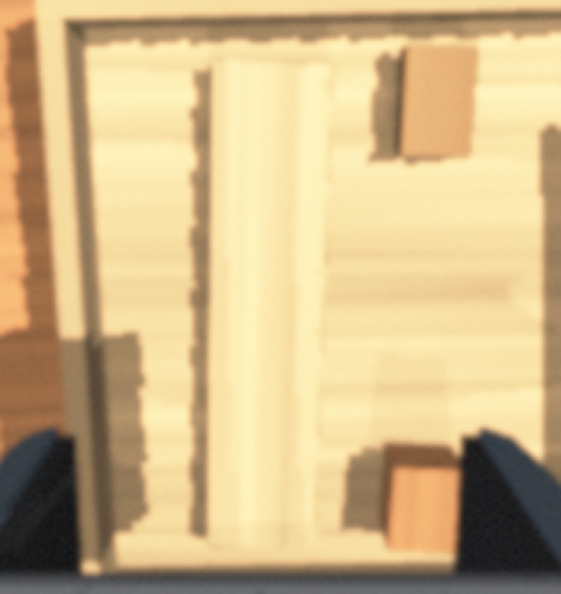

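Run:
```python
from h import *
f=load('w1')
uv=zm([(213,60),(330,64),(320,548),(207,540)],3.3,200,90)
for u in uv: print(ray(f,*u,24).round(1))
x,y,a,r=fit(f,uv,[(-87,-20),(-87,20),(87,20),(87,-20)],24,0); print(x,y,a,r.round(1))
plan([481,281,12],175.6,n=4,c=.25)
```

```text
[392.3 267.4  24. ]
[396.5 305.8  24. ]
[568.8 291.4  24. ]
[562.3 249.6  24. ]
479.9824065232683 278.55032545775947 -5.495983776111732 [[-0.8 -0.5]
 [-1.2  1. ]
 [-0.3 -1.3]
 [ 2.3  0.7]]
from [482.  279.3 199.7] [-1.7993e+02 -5.0000e-02  1.7554e+02] w 68.5 t 2.45 turn [-0.1 -0.  -0.1]
[[0.25, 0.0, 0.0, 47.0, -0.0, -0.0, -0.0], [0.25, 0.0, 1.0, 47.0, -0.0, -0.0, -0.0], [0.25, 0.0, 0.0, 47.0, -0.0, -0.0, -0.0], [0.25, 1.0, 1.0, 47.0, -0.1, -0.0, -0.1]]
```

```bash
python3 -m creep '[[0.25,1,0,55,0,0,0.5],[0.25,0,0,55,0,0,0],[0.25,0,0,50,0,0,0],[0.25,0,0,22,0,0,0],[0.25,0,0,6,0,0,0]]' 35; python3 -m creep '[[0.25,0,0,0,0,0,0],[0.7,0,0,0,0,0,0],[0.7,0,0,0,0,0,0],[0.7,0,0,0,0,0,0],[0.7,0,0,0,0,0,0]]' 35
```

```text
time_s: 3.08
ee_pos: [480.6, 278.7, 10.9]
ee_rot: [-179.9, -0.1, 175.0]
force: [-0.0, -0.3, 0.4]
gripper_width: 68.1
time_s: 3.7
ee_pos: [481.8, 280.6, 12.5]
ee_rot: [180.0, 0.0, 175.1]
force: [-0.9, -0.9, 4.3]
gripper_width: 39.9
```

```bash
python3 -m creep '[[0.7,0,0,-40,0,0,0],[0.7,0,0,-50,0,0,0],[0.7,0,0,-50,0,0,0],[0.7,0,0,0,0,0,0]]' 40; python3 -c "
from h import *
plan([510,-3.5,150],78.2,n=10,c=0.7); snap('wrist','w2')"
```

```text
time_s: 4.2
ee_pos: [483.8, 281.9, 156.1]
ee_rot: [179.7, 0.4, 175.1]
force: [1.0, 0.2, -1.8]
gripper_width: 39.5
from [483.8 281.9 156.1] [179.71   0.44 175.12] w 39.5 t 4.2 turn [ 0.6  0.1 96.9]
[[0.7, -5.0, -28.0, 1.0, 0.1, 0.0, 9.7], [0.7, -10.0, -27.0, 0.0, 0.1, 0.0, 9.7], [0.7, -14.0, -25.0, 1.0, 0.1, 0.0, 9.7], [0.7, -18.0, -22.0, 1.0, 0.0, 0.0, 9.7], [0.7, -22.0, -19.0, 1.0, 0.1, 0.0, 9.7]]
[[0.7, -24.0, -15.0, 0.0, 0.1, 0.0, 9.7], [0.7, -27.0, -11.0, 1.0, 0.0, 0.0, 9.7], [0.7, -28.0, -6.0, 0.0, 0.1, 0.1, 9.7], [0.7, -29.0, -1.0, 1.0, 0.0, 0.0, 9.7], [0.7, -28.0, 4.0, 0.0, 0.1, 0.1, 9.6]]
```

View pics/w2.png

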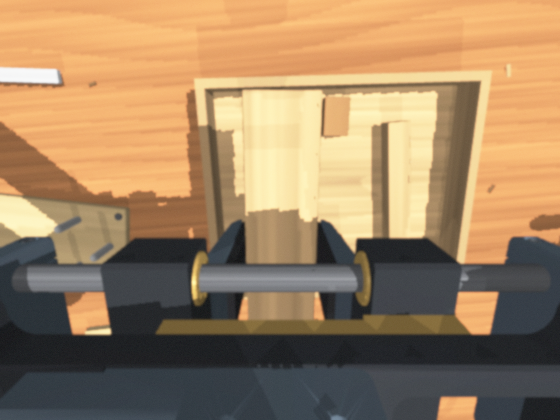

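```bash
python3 -m creep '[[0.7,-5,-28,1,0,0,9.7],[0.7,-10,-27,0,0,0,9.7],[0.7,-14,-25,1,0,0,9.7],[0.7,-18,-22,1,0,0,9.7],[0.7,-22,-19,1,0,0,9.7]]' 40;python3 -m creep '[[0.7,-24,-15,0,0,0,9.7],[0.7,-27,-11,1,0,0,9.7],[0.7,-28,-6,0,0,0,9.7],[0.7,-29,-1,1,0,0,9.7],[0.7,-28,4,0,0,0,9.6]]' 40; python3 -m creep '[[0.7,0,0,0,0,0,0],[0.7,0,0,0,0,0,0]]'; python3 -c "
from h import *
plan([510,-3.5,80],78.2,n=3,c=0.7); snap('wrist','w3'); snap('top','t3')
im=cv2.imread('pics/t3.png')
cv2.imwrite('pics/z5.png',cv2.resize(im[160:310,60:345],None,fx=2.8,fy=2.8,interpolation=cv2.INTER_CUBIC))"
```

```text
time_s: 4.88
ee_pos: [493.6, 136.6, 145.8]
ee_rot: [-179.8, -0.1, 126.3]
force: [-0.1, -0.1, 0.3]
gripper_width: 40.0
time_s: 5.5
ee_pos: [506.5, -5.9, 143.8]
ee_rot: [-179.8, 0.0, 77.9]
force: [0.5, -0.2, -1.2]
gripper_width: 39.6
time_s: 5.75
ee_pos: [507.0, -4.6, 144.7]
ee_rot: [-179.8, 0.0, 78.3]
force: [-0.0, 0.5, -0.5]
gripper_width: 39.8
from [507.   -4.6 144.7] [-179.84    0.     78.29] w 39.8 t 5.75 turn [-0.2  0.   0.1]
[[0.7, 1.0, 1.0, 22.0, -0.1, 0.0, 0.0], [0.7, 0.0, 1.0, 21.0, -0.0, 0.0, 0.0], [0.7, 1.0, 1.0, 22.0, -0.1, 0.0, 0.1]]
```

View pics/w3.png

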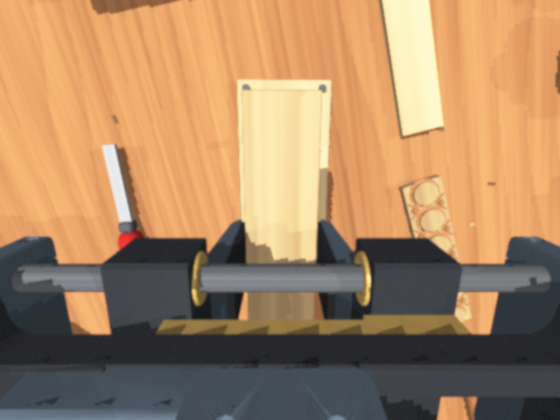

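View pics/z5.png

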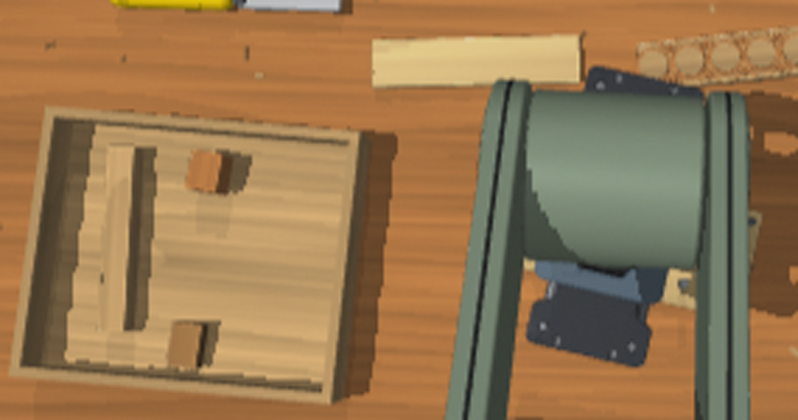

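Run:
```python
from h import *
f=load('w3'); im=f['frame'][:,:,::-1]
cv2.imwrite('pics/z6.png',cv2.resize(im[60:230,200:370],None,fx=3.5,fy=3.5,interpolation=cv2.INTER_CUBIC))
j=lambda x,y,z,p=(510,-3.5,78.2):[p[0]+x*np.cos(np.radians(p[2]))-y*np.sin(np.radians(p[2])),p[1]+x*np.sin(np.radians(p[2]))+y*np.cos(np.radians(p[2])),z]
for q in [(112,45,10),(112,-45,10),(94,0,44),(60,27,44),(60,-27,44),(104,37,10),(104,-37,10)]: print(q,proj(f,j(*q)).round(1))
```

```text
(112, 45, 10) [236.1  76.2]
(112, -45, 10) [332.2  76.3]
(94, 0, 44) [284.4  93.2]
(60, 27, 44) [253.2 134.5]
(60, -27, 44) [315.2 134.5]
(104, 37, 10) [244.8  85.4]
(104, -37, 10) [323.3  85.4]
```

View pics/z6.png

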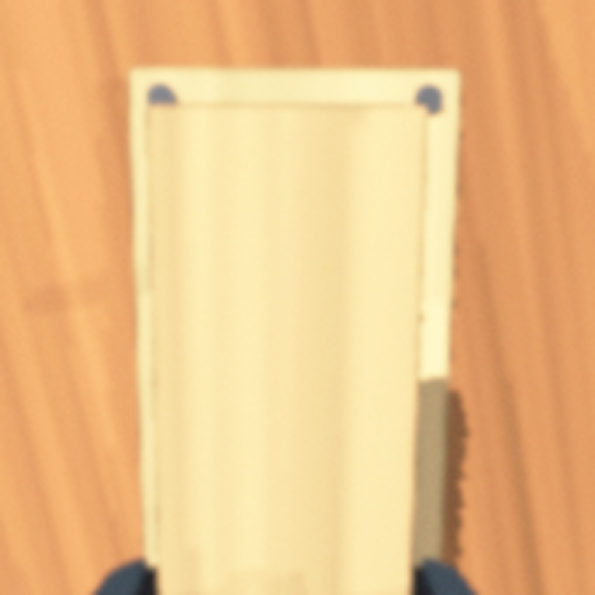

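Run:
```python
from h import *
f=load('w3')
j=lambda x,y,z,p:[p[0]+x*np.cos(np.radians(p[2]))-y*np.sin(np.radians(p[2])),p[1]+x*np.sin(np.radians(p[2]))+y*np.cos(np.radians(p[2])),z]
for z in (141,157):
  for y in (20,-20): print(z,y,proj(f,j(87,y,z,(507,-4.6,78.3))).round(1))
```

```text
141 20 [243.8  93. ]
141 -20 [317.6  92.9]
157 20 [239.9  89.9]
157 -20 [321.3  89.8]
```

```bash
python3 -m creep '[[0.7,0,2,30,0,0,0],[0.7,0,1,30,0,0,0],[0.7,0,0,26,0,0,0],[0.7,0,0,0,0,0,0],[0.7,0,0,0,0,0,0]]' 40; python3 -c "
from h import *
plan([509.7,-5,15],78.2,n=3,c=0.7); f=snap('wrist','w4');snap('scene','s4')
im=cv2.imread('pics/w4.png')
cv2.imwrite('pics/z7.png',cv2.resize(im[40:230,180:390],None,fx=3,fy=3,interpolation=cv2.INTER_CUBIC))
im=cv2.imread('pics/s4.png')
cv2.imwrite('pics/z8.png',cv2.resize(im[150:260,210:350],None,fx=5,fy=5,interpolation=cv2.INTER_CUBIC))"
```

```text
time_s: 6.48
ee_pos: [511.6, -5.2, 60.8]
ee_rot: [179.9, -0.0, 78.3]
force: [-0.9, -0.3, -1.2]
gripper_width: 39.8
from [511.6  -5.2  60.8] [ 1.7991e+02 -2.0000e-02  7.8270e+01] w 39.8 t 6.47 turn [ 0.1 -0.   0.1]
[[0.7, -0.0, -1.0, 15.0, 0.0, -0.0, 0.0], [0.7, -0.0, -0.0, 15.0, 0.0, -0.0, 0.0], [0.7, -0.0, -1.0, 16.0, 0.1, -0.0, 0.1]]
```

View pics/z7.png

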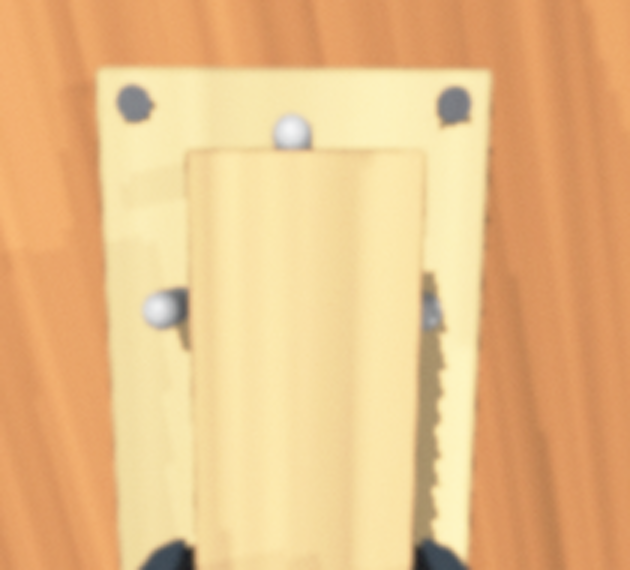

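View pics/z8.png

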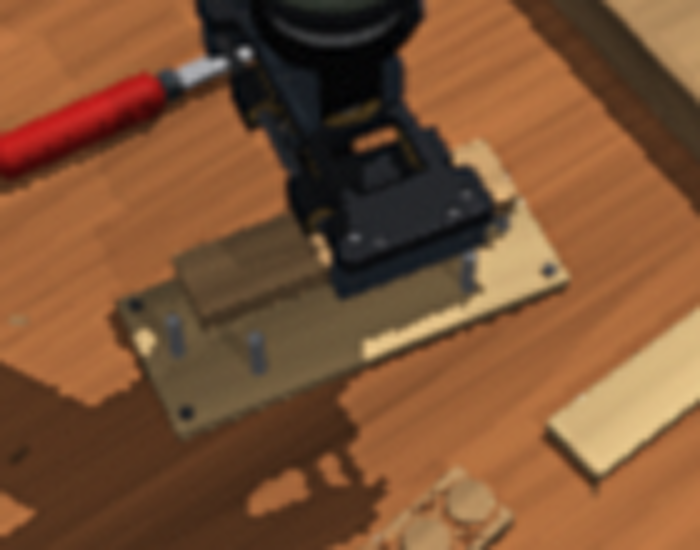

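Run:
```python
from h import *
f=load('w4')
p=np.array([511.6,-5.2]); a=np.radians(78.27); tx=np.array([np.cos(a),np.sin(a)]); ty=np.array([np.sin(a),-np.cos(a)])
def t(q,z):
    u=zm([q],3,180,40)[0]; w=ray(f,*u,z)[:2]; print(q,z,w.round(1),'tool',((w-p)@tx).round(1),((w-p)@ty).round(1))
t((292,130),42);t((163,308),42);t((98,68),10);t((490,70),10);t((188,150),73);t((424,150),73)
```

```text
(292, 130) 42 [528.5  87.1] tool 93.8 -2.2
(163, 308) 42 [495.7  59.2] tool 59.8 -28.7
(98, 68) 10 [489.2 112.5] tool 110.7 -45.9
(490, 70) 10 [575.1  94.2] tool 110.3 41.9
(188, 150) 73 [510.7  83.9] tool 87.0 -19.0
(424, 150) 73 [548.6  76. ] tool 87.0 19.7
```

```bash
python3 -m creep '[[0.7,-0.5,-2.2,5,0,0,0],[0.7,0,0,5,0,0,0],[0.7,0,0,10,0,0,0],[0.7,0,0,10,0,0,0],[0.7,0,0,8,0,0,0]]' 40;python3 -m creep '[[0.7,0,0,4,0,0,0],[0.7,0,0,0,0,0,0],[0.7,0,0,0,0,0,0]]'; python3 -c "
from h import *
f=snap('wrist','w5')
im=cv2.imread('pics/w5.png')
cv2.imwrite('pics/z9.png',cv2.resize(im[20:230,180:390],None,fx=2.5,fy=2.5,interpolation=cv2.INTER_CUBIC))"
```

```text
time_s: 7.2
ee_pos: [508.3, -5.7, 20.9]
ee_rot: [-179.9, 0.0, 78.2]
force: [0.1, 0.1, -0.2]
gripper_width: 39.7
time_s: 7.58
ee_pos: [508.9, -5.7, 18.2]
ee_rot: [180.0, -0.0, 78.2]
force: [0.1, -0.7, -0.4]
gripper_width: 39.4
```

View pics/z9.png

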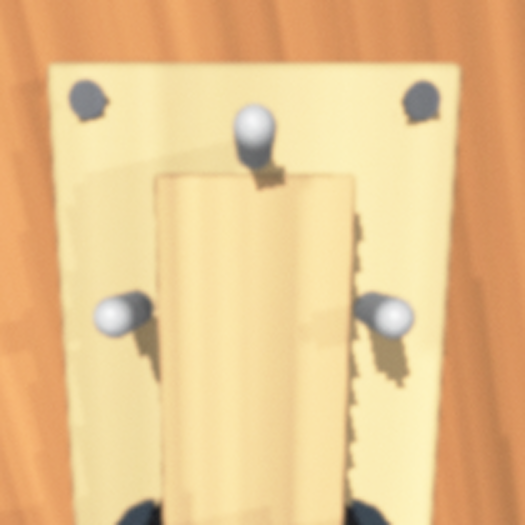

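```bash
python3 -m creep '[[0.7,0,0,2,0,0,0],[0.7,0,0,1.5,0,0,0],[0.7,0,0,0,0,0,0]]';python3 -m creep '[[0.7,0,0,1,0,0,0],[0.7,0,0,0,0,0,0]]'
```

```text
time_s: 8.0
ee_pos: [508.6, -5.7, 14.5]
ee_rot: [180.0, 0.0, 78.2]
force: [-0.8, 0.3, 0.7]
gripper_width: 39.4
time_s: 8.25
ee_pos: [508.7, -5.7, 14.5]
ee_rot: [180.0, 0.0, 78.2]
force: [-1.8, 0.9, 8.8]
gripper_width: 39.6
```

```bash
python3 -m creep '[[0.38,0,0,0,0,0,0],[0.38,0,0,0,0,0,0],[0.38,0,0,-40,0,0,0],[0.38,0,0,-60,0,0,0],[0.38,0,0,-20,0,0,0]]'; python3 -c "
from h import *
f=snap('wrist','w6'); f=snap('top','t6')
im=cv2.imread('pics/t6.png'); cv2.imwrite('pics/z10.png',cv2.resize(im[150:280,180:345],None,fx=4.8,fy=4.6,interpolation=cv2.INTER_CUBIC))
"
```

```text
time_s: 8.88
ee_pos: [510.6, -5.8, 136.8]
ee_rot: [179.6, -0.1, 78.2]
force: [-0.4, -0.3, -0.4]
gripper_width: 56.5
```

View pics/w6.png

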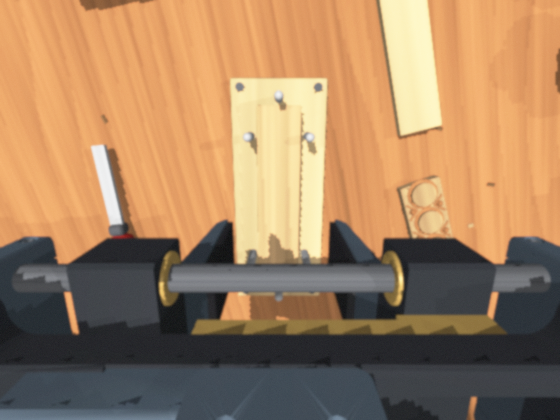

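View pics/z10.png

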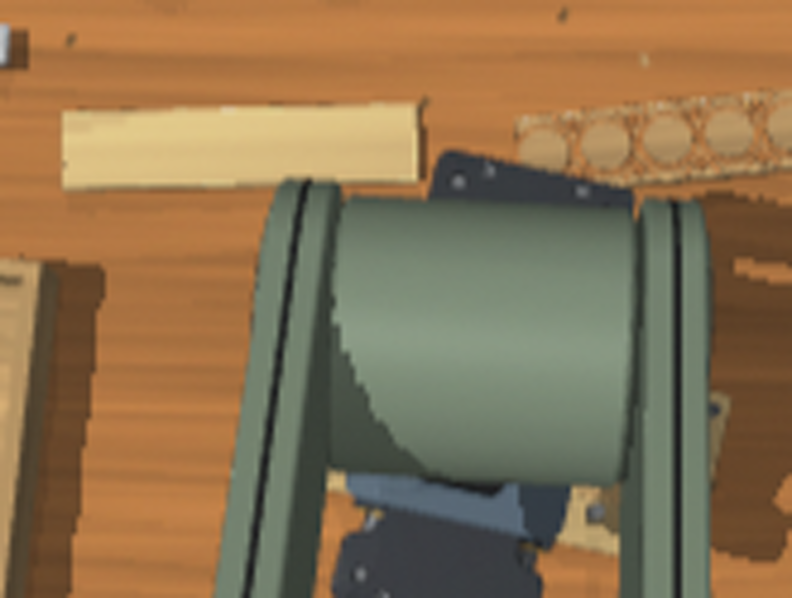

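```bash
python3 -c "
from h import *
plan([652.5,119,130],92.5,n=5,c=0.3)"
```

```text
from [510.3  -5.7 135.8] [ 1.7967e+02 -5.0000e-02  7.8220e+01] w 56.4 t 8.97 turn [  0.3  -0.  -14.3]
[[0.3, 30.0, 23.0, 1.0, 0.1, -0.0, -2.9], [0.3, 29.0, 24.0, 1.0, 0.1, -0.0, -2.8], [0.3, 28.0, 26.0, 1.0, 0.0, -0.0, -2.9], [0.3, 27.0, 27.0, 2.0, 0.1, -0.0, -2.8], [0.3, 25.0, 28.0, 1.0, 0.0, -0.0, -2.9]]
```

```bash
python3 -m creep '[[0.3,30,23,1,0,0,-2.9],[0.3,29,24,1,0,0,-2.8],[0.3,28,26,1,0,0,-2.9],[0.3,27,27,2,0,0,-2.8],[0.3,25,28,1,0,0,-2.9]]'; python3 -m creep '[[0.3,0,0,0,0,0,0],[0.3,0,0,0,0,0,0]]'; python3 -c "
from h import *
plan([652.5,119,4],92.5,n=4,c=0.3)
f=snap('wrist','w7'); im=cv2.imread('pics/w7.png'); cv2.imwrite('pics/z11.png',cv2.resize(im[40:240,180:380],None,fx=3,fy=3,interpolation=cv2.INTER_CUBIC))
"
```

```text
time_s: 9.6
ee_pos: [650.7, 120.0, 124.8]
ee_rot: [-179.8, 0.0, 92.6]
force: [0.6, -0.3, 0.1]
gripper_width: 63.7
time_s: 9.85
ee_pos: [649.5, 118.8, 125.6]
ee_rot: [-179.8, 0.0, 92.5]
force: [0.3, -0.4, -0.9]
gripper_width: 63.7
from [649.5 118.8 125.6] [-1.7979e+02  5.0000e-02  9.2510e+01] w 63.7 t 9.85 turn [-0.2  0.   0. ]
[[0.3, 0.0, 1.0, 30.0, -0.1, 0.0, 0.0], [0.3, 0.0, 1.0, 31.0, -0.0, 0.0, 0.0], [0.3, 0.0, 1.0, 30.0, -0.1, 0.0, 0.0], [0.3, 0.0, 0.0, 31.0, -0.0, 0.0, 0.0]]
```

View pics/z11.png

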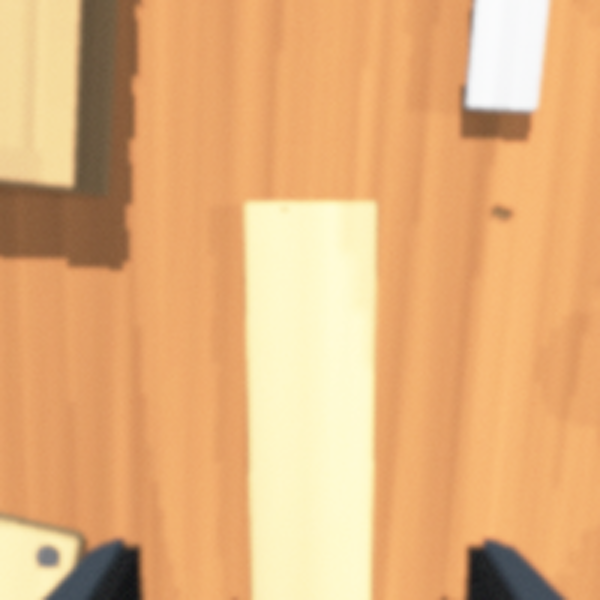

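```bash
cat >> h.py <<'E'
def tool(f,uv,z,pos,yaw):
    a=np.radians(yaw); tx=np.array([np.cos(a),np.sin(a)]); ty=np.array([np.sin(a),-np.cos(a)])
    w=ray(f,*uv,z)[:2]; d=w-np.array(pos[:2]); return np.round([d@tx,d@ty,*w],1)
E
python3 - <<'E'
from h import *
f=load('w7')
for u in zm([(246,202),(377,202),(252,598),(370,598)],3,180,40): print(tool(f,u,10,(649.5,118.8),92.5))
E
```

```text
[ 85.2 -17.7 628.1 203.1]
[ 85.1  21.5 667.3 204.8]
[-41.5 -17.8 633.5  76.6]
[-41.5  21.7 673.   78.3]
```

```bash
python3 -m creep '[[0.3,-1,2,40,0,0,0],[0.3,0,0,45,0,0,0],[0.3,0,0,25,0,0,0],[0.3,0,0,10,0,0,0],[0.3,0,0,0,0,0,0]]' 40; python3 -m creep '[[0.3,0,0,2,0,0,0],[0.7,0,0,0,0,0,0],[0.7,0,0,0,0,0,0],[0.7,0,0,0,0,0,0],[0.7,0,0,0,0,0,0]]' 40
```

```text
time_s: 10.52
ee_pos: [652.6, 117.8, 7.5]
ee_rot: [-180.0, 0.0, 92.5]
force: [-0.3, -0.8, 1.1]
gripper_width: 63.6
time_s: 11.15
ee_pos: [653.1, 118.4, 5.9]
ee_rot: [180.0, 0.0, 92.5]
force: [-0.2, -0.8, 2.6]
gripper_width: 39.5
```

```bash
python3 -m creep '[[0.5,0,0,0,0,0,0],[0.5,0,0,3,0,0,0],[0.7,0,0,0,0,0,0],[0.7,0,0,0,0,0,0],[0.7,0,0,0,0,0,0]]' 45; python3 -m creep '[[0.7,0,0,-40,0,0,0],[0.7,0,0,-50,0,0,0],[0.7,0,0,-30,0,0,0],[0.7,0,0,0,0,0,0]]'; python3 -c "
from h import *
plan([509.7,-5.2,110],78.2,n=5,c=0.7)"
```

```text
time_s: 11.78
ee_pos: [652.9, 118.3, 2.3]
ee_rot: [-180.0, 0.0, 92.5]
force: [0.1, -0.2, -0.6]
gripper_width: 39.4
time_s: 12.28
ee_pos: [654.7, 118.6, 125.5]
ee_rot: [179.6, -0.0, 92.5]
force: [0.5, -0.5, -0.9]
gripper_width: 39.6
from [654.7 118.6 125.5] [ 1.7964e+02 -4.0000e-02  9.2510e+01] w 39.6 t 12.28 turn [ 0.4 -0.1 14.3]
[[0.7, -23.0, -30.0, 3.0, 0.1, -0.0, 2.9], [0.7, -25.0, -29.0, 3.0, 0.1, -0.0, 2.9], [0.7, -27.0, -27.0, 3.0, 0.1, -0.0, 2.8], [0.7, -28.0, -26.0, 3.0, 0.0, -0.0, 2.9], [0.7, -29.0, -25.0, 3.0, 0.0, -0.1, 2.8]]
```

```bash
python3 -m creep '[[0.7,-23,-30,3,0,0,2.9],[0.7,-25,-29,3,0,0,2.9],[0.7,-27,-27,3,0,0,2.8],[0.7,-28,-26,3,0,0,2.9],[0.7,-29,-25,3,0,0,2.8]]'; python3 -m creep '[[0.7,0,0,25,0,0,0],[0.7,0,0,0,0,0,0],[0.7,0,0,0,0,0,0]]'; python3 -c "
from h import *
plan([509.7,-5.2,70],78.2,n=2,c=0.7)
f=snap('wrist','w8'); im=cv2.imread('pics/w8.png'); cv2.imwrite('pics/z12.png',cv2.resize(im[40:240,180:380],None,fx=3,fy=3,interpolation=cv2.INTER_CUBIC))
"
```

```text
time_s: 12.9
ee_pos: [506.1, -6.7, 105.7]
ee_rot: [-179.8, 0.0, 78.1]
force: [0.5, -0.1, 0.1]
gripper_width: 39.6
time_s: 13.28
ee_pos: [508.5, -5.8, 82.2]
ee_rot: [-180.0, 0.0, 78.2]
force: [-0.3, 0.8, -0.2]
gripper_width: 39.6
from [508.5  -5.8  82.2] [-1.7997e+02  1.0000e-02  7.8230e+01] w 39.6 t 13.28 turn [-0.  0.  0.]
[[0.7, 0.4, 0.6, 6.1, -0.0, 0.0, 0.0], [0.7, 0.5, 0.5, 6.1, -0.0, 0.0, 0.0]]
```

View pics/z12.png

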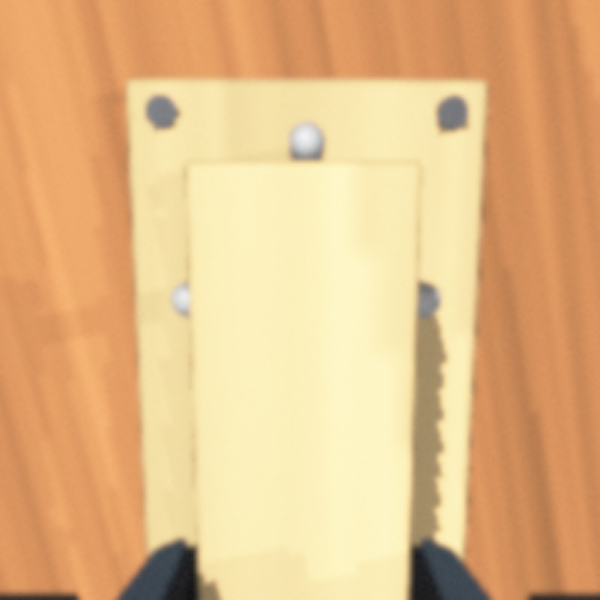

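Run:
```python
from h import *
f=load('w8'); P=(508.5,-5.8)
g=lambda q,z: print(q,tool(f,zm([q],3,180,40)[0],z,P,78.2))
g((307,138),42);g((128,80),10);g((486,82),10);g((188,162),90);g((420,162),90)
```

```text
(307, 138) [ 94.8   0.7 528.6  86.8]
(128, 80) [111.8 -43.3 489.  112.4]
(486, 82) [111.3  44.9 575.3  94. ]
(188, 162) [ 85.6 -19.6 506.8  82. ]
(420, 162) [ 85.6  19.6 545.2  74. ]
```

```bash
python3 -m creep '[[0.7,1.3,0.7,10,0,0,0],[0.7,0,0,10,0,0,0],[0.7,0,0,15,0,0,0],[0.7,0,0,13,0,0,0],[0.7,0,0,0,0,0,0]]';python3 -m creep '[[0.7,0,0,2,0,0,0],[0.7,0,0,0,0,0,0]]'; python3 -c "
from h import *
f=snap('wrist','w9'); im=cv2.imread('pics/w9.png'); cv2.imwrite('pics/z13.png',cv2.resize(im[30:230,180:380],None,fx=3,fy=3,interpolation=cv2.INTER_CUBIC))
"
```

```text
time_s: 13.95
ee_pos: [508.1, -4.9, 33.0]
ee_rot: [-179.8, 0.0, 78.2]
force: [-0.4, -0.6, -0.5]
gripper_width: 39.3
time_s: 14.2
ee_pos: [509.5, -4.9, 32.7]
ee_rot: [180.0, -0.0, 78.2]
force: [0.6, -0.0, -0.4]
gripper_width: 39.4
```

View pics/z13.png

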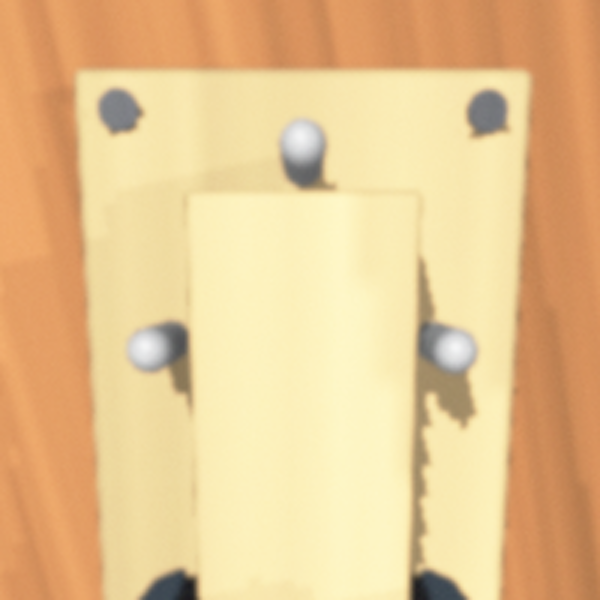

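Centred between the pins (pins at 150/455, strip 188–420). Lower to contact.

```bash
python3 -m creep '[[0.7,0,0,2,0,0,0],[0.7,0,0,1,0,0,0],[0.7,0,0,0,0,0,0]]';python3 -m creep '[[0.7,0,0,1,0,0,0],[0.7,0,0,0,0,0,0]]'
```

```text
time_s: 14.62
ee_pos: [509.1, -4.9, 29.4]
ee_rot: [-180.0, 0.0, 78.2]
force: [1.2, 0.4, -0.7]
gripper_width: 39.5
time_s: 14.88
ee_pos: [509.1, -4.9, 28.4]
ee_rot: [-180.0, 0.0, 78.2]
force: [-1.0, -0.3, -0.8]
gripper_width: 39.5
```

```bash
python3 -m creep '[[0.7,0,0,1,0,0,0],[0.7,0,0,0,0,0,0]]';python3 -m creep '[[0.7,0,0,0.5,0,0,0],[0.7,0,0,0,0,0,0]]'
```

```text
time_s: 15.12
ee_pos: [509.3, -4.9, 27.7]
ee_rot: [180.0, 0.0, 78.2]
force: [-0.8, -0.4, 1.9]
gripper_width: 39.4
time_s: 15.38
ee_pos: [509.3, -4.9, 27.7]
ee_rot: [180.0, 0.0, 78.2]
force: [-0.9, 0.6, 7.4]
gripper_width: 39.4
```

Contact. Release and go to the face.

```bash
python3 -m creep '[[0.38,0,0,0,0,0,0],[0.38,0,0,0,0,0,0],[0.38,0,0,-40,0,0,0],[0.38,0,0,-50,0,0,0],[0.38,0,0,-10,0,0,0]]'; python3 -c "
from h import *
plan([662,-103.3,125],97.5,n=5,c=0.3)
snap('wrist','w10')"
```

```text
time_s: 16.0
ee_pos: [511.3, -4.9, 129.9]
ee_rot: [179.6, -0.1, 78.2]
force: [0.9, -0.2, 0.0]
gripper_width: 56.4
from [511.3  -4.9 129.9] [ 1.7963e+02 -6.0000e-02  7.8220e+01] w 56.4 t 16.0 turn [  0.4   0.  -19.3]
[[0.3, -13.0, 34.0, 1.0, 0.1, 0.0, -3.9], [0.3, -15.0, 32.0, 1.0, 0.1, -0.0, -3.8], [0.3, -18.0, 31.0, 1.0, 0.1, -0.0, -3.9], [0.3, -20.0, 30.0, 1.0, 0.0, -0.0, -3.8], [0.3, -21.0, 30.0, 1.0, 0.1, -0.0, -3.9]]
```

View pics/w10.png

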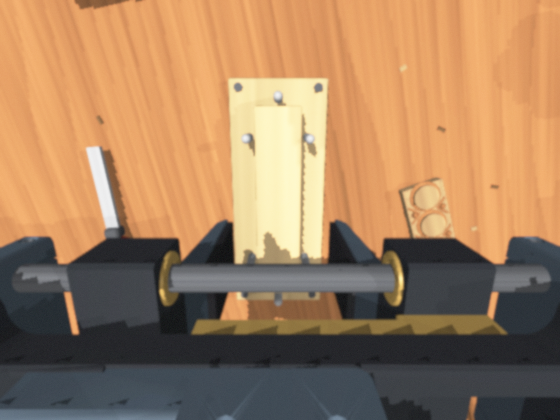

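Core lies flat in the jig. On to the face strip.

```bash
python3 -m creep '[[0.3,-13,34,1,0,0,-3.9],[0.3,-15,32,1,0,0,-3.8],[0.3,-18,31,1,0,0,-3.9],[0.3,-20,30,1,0,0,-3.8],[0.3,-21,30,1,0,0,-3.9]]'; python3 -m creep '[[0.3,0,0,0,0,0,0],[0.3,0,0,0,0,0,0]]'; python3 -c "
from h import *
plan([662,-103.3,4],97.5,n=4,c=0.3)
f=snap('wrist','w11'); im=cv2.imread('pics/w11.png'); cv2.imwrite('pics/z14.png',cv2.resize(im[40:240,180:380],None,fx=3,fy=3,interpolation=cv2.INTER_CUBIC))
"
```

```text
time_s: 16.68
ee_pos: [660.2, -103.7, 119.5]
ee_rot: [-179.8, -0.1, 97.6]
force: [0.5, 0.7, 0.3]
gripper_width: 63.8
time_s: 16.92
ee_pos: [658.9, -102.7, 120.1]
ee_rot: [-179.8, -0.1, 97.5]
force: [-0.8, -0.4, 0.6]
gripper_width: 63.8
from [ 658.9 -102.7  120.1] [-1.7979e+02 -7.0000e-02  9.7490e+01] w 63.8 t 16.93 turn [-0.2 -0.1 -0. ]
[[0.3, -0.0, 1.0, 29.0, -0.1, -0.0, -0.0], [0.3, -0.0, 1.0, 29.0, -0.0, -0.0, -0.0], [0.3, -1.0, 1.0, 29.0, -0.1, -0.0, -0.0], [0.3, -0.0, 0.0, 29.0, -0.0, -0.1, -0.0]]
```

View pics/z14.png

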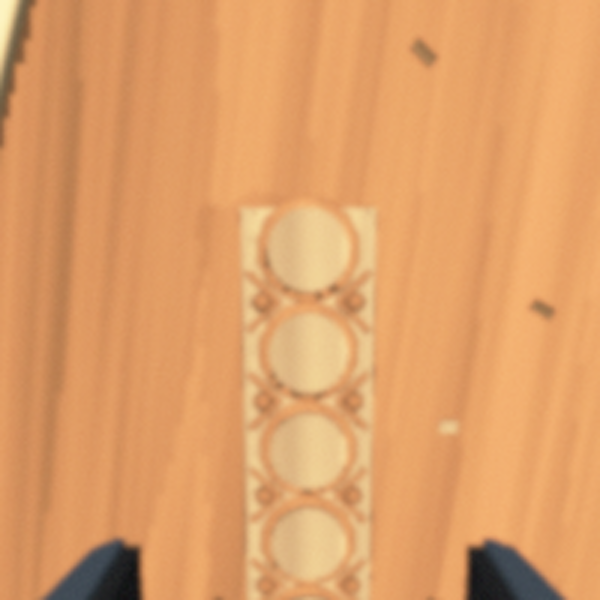

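Run:
```python
from h import *
f=load('w11'); P=(658.9,-102.7)
g=lambda q,z: print(q,tool(f,zm([q],3,180,40)[0],z,P,97.5))
for q in [(309,249),(308,352),(308,451),(308,543)]: g(q,16)
g((239,207),12);g((378,207),12)
```

```text
(309, 249) [ 71.8   1.  650.5 -31.4]
(308, 352) [ 42.    0.8 654.2 -61. ]
(308, 451) [ 11.6   0.8 658.1 -91.1]
(308, 543) [ -18.1    0.8  662.  -120.6]
(239, 207) [ 83.7 -19.4 628.7 -22.2]
(378, 207) [ 83.7  21.2 669.  -17. ]
```

```bash
python3 -m creep '[[0.3,-2,1.5,40,0,0,0],[0.3,0,0,45,0,0,0],[0.3,0,0,25,0,0,0],[0.3,0,0,5,0,0,0],[0.3,0,0,0,0,0,0]]' 45; python3 -m creep '[[0.3,0,0,0,0,0,0]]'
```

```text
time_s: 17.6
ee_pos: [662.2, -104.6, 7.7]
ee_rot: [180.0, 0.0, 97.5]
force: [-0.2, 0.1, 0.3]
gripper_width: 64.1
time_s: 17.73
ee_pos: [663.0, -104.9, 8.7]
ee_rot: [179.8, 0.1, 97.5]
force: [-0.1, -0.2, 0.0]
gripper_width: 64.0
```

```bash
python3 -m creep '[[0.3,0,0,5,0,0,0],[0.7,0,0,0,0,0,0],[0.7,0,0,0,0,0,0],[0.7,0,0,0,0,0,0],[0.7,0,0,0,0,0,0]]' 45; python3 -m creep '[[0.7,0,0,-40,0,0,0],[0.7,0,0,-50,0,0,0],[0.7,0,0,-30,0,0,0],[0.7,0,0,0,0,0,0]]'; python3 -c "
from h import *
plan([509.7,-5.2,110],78.2,n=5,c=0.7)"
```

```text
time_s: 18.35
ee_pos: [662.0, -104.9, 2.0]
ee_rot: [-180.0, 0.0, 97.5]
force: [-0.1, 0.0, 0.1]
gripper_width: 39.3
time_s: 18.85
ee_pos: [663.7, -105.2, 124.7]
ee_rot: [179.7, 0.1, 97.5]
force: [-0.0, 0.3, -1.1]
gripper_width: 39.9
from [ 663.7 -105.2  124.7] [1.7967e+02 1.1000e-01 9.7510e+01] w 39.9 t 18.85 turn [ 0.3  0.  19.3]
[[0.7, 24.0, -28.0, 3.0, 0.1, 0.0, 3.9], [0.7, 22.0, -29.0, 3.0, 0.1, 0.0, 3.9], [0.7, 20.0, -31.0, 3.0, 0.1, 0.0, 3.8], [0.7, 18.0, -32.0, 3.0, 0.0, 0.0, 3.9], [0.7, 15.0, -34.0, 2.0, 0.1, 0.1, 3.8]]
```

```bash
python3 -m creep '[[0.7,24,-28,2,0,0,3.9],[0.7,22,-29,2,0,0,3.9],[0.7,20,-31,2,0,0,3.8],[0.7,18,-32,2,0,0,3.9],[0.7,15,-34,2,0,0,3.8]]'; python3 -m creep '[[0.7,0,0,20,0,0,0],[0.7,0,0,0,0,0,0],[0.7,0,0,0,0,0,0]]'; python3 -c "
from h import *
plan([509.7,-5.2,70],78.2,n=2,c=0.7)
f=snap('wrist','w12'); im=cv2.imread('pics/w12.png'); cv2.imwrite('pics/z15.png',cv2.resize(im[40:240,180:380],None,fx=3,fy=3,interpolation=cv2.INTER_CUBIC))
"
```

```text
time_s: 19.48
ee_pos: [505.4, -4.0, 109.9]
ee_rot: [-179.8, 0.0, 78.1]
force: [0.4, 0.4, -0.2]
gripper_width: 39.3
time_s: 19.85
ee_pos: [507.8, -4.8, 91.5]
ee_rot: [-180.0, 0.0, 78.2]
force: [-1.1, 0.3, -0.8]
gripper_width: 39.8
from [507.8  -4.8  91.5] [-1.7995e+02  1.0000e-02  7.8200e+01] w 39.8 t 19.85 turn [-0.  0.  0.]
[[0.7, -0.0, 1.0, 10.7, -0.0, 0.0, 0.0], [0.7, -0.0, 1.0, 10.8, -0.0, 0.0, 0.0]]
```

View pics/z15.png

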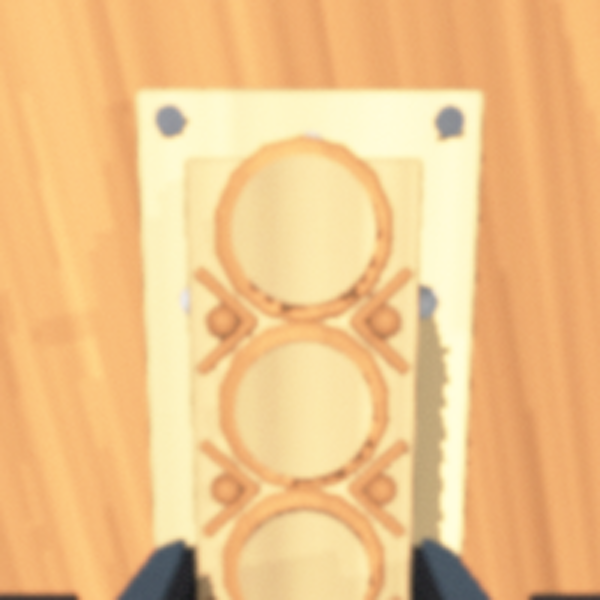

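Run:
```python
from h import *
f=load('w12'); P=(507.8,-4.8)
g=lambda q,z: print(q,tool(f,zm([q],3,180,40)[0],z,P,78.2))
g((137,90),10);g((483,92),10);g((186,157),102);g((423,157),102);g((304,226),106);g((304,404),106)
```

```text
(137, 90) [111.  -42.6 488.8 112.5]
(483, 92) [110.5  46.1 575.5  93.9]
(186, 157) [ 86.1 -19.5 506.4  83.5]
(423, 157) [ 86.1  19.9 544.9  75.4]
(304, 226) [7.500e+01 1.000e-01 5.233e+02 6.860e+01]
(304, 404) [4.540e+01 1.000e-01 5.172e+02 3.970e+01]
```

```bash
python3 -m creep '[[0.7,0,1.5,15,0,0,0],[0.7,0,0,15,0,0,0],[0.7,0,0,10,0,0,0],[0.7,0,0,5,0,0,0],[0.7,0,0,0,0,0,0]]';python3 -m creep '[[0.7,0,0,2,0,0,0],[0.7,0,0,0,0,0,0]]'; python3 -c "
from h import *
f=snap('wrist','w13'); im=cv2.imread('pics/w13.png'); cv2.imwrite('pics/z16.png',cv2.resize(im[30:230,180:380],None,fx=3,fy=3,interpolation=cv2.INTER_CUBIC))
"
```

```text
time_s: 20.52
ee_pos: [509.0, -5.0, 46.5]
ee_rot: [-180.0, 0.0, 78.2]
force: [0.2, -0.7, 0.1]
gripper_width: 39.5
time_s: 20.78
ee_pos: [509.3, -5.0, 45.2]
ee_rot: [180.0, -0.0, 78.2]
force: [0.9, 0.3, -0.4]
gripper_width: 39.8
```

View pics/z16.png

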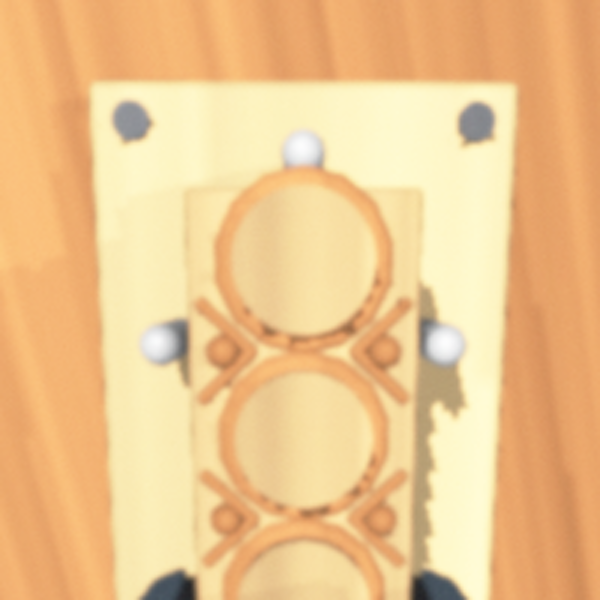

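```bash
python3 -m creep '[[0.7,0,0,3,0,0,0],[0.7,0,0,2,0,0,0],[0.7,0,0,0,0,0,0]]';python3 -m creep '[[0.7,0,0,1,0,0,0],[0.7,0,0,0,0,0,0]]';python3 -m creep '[[0.7,0,0,1,0,0,0],[0.7,0,0,0,0,0,0]]'
```

```text
time_s: 21.2
ee_pos: [509.0, -4.9, 39.7]
ee_rot: [-180.0, 0.0, 78.2]
force: [0.1, -0.4, -0.4]
gripper_width: 39.6
time_s: 21.45
ee_pos: [509.1, -5.0, 38.9]
ee_rot: [-180.0, 0.0, 78.2]
force: [-0.0, -0.1, -0.6]
gripper_width: 39.5
time_s: 21.7
ee_pos: [509.3, -5.0, 38.0]
ee_rot: [180.0, 0.0, 78.2]
force: [0.2, -1.0, 0.1]
gripper_width: 39.4
```

```bash
python3 -m creep '[[0.7,0,0,1,0,0,0],[0.7,0,0,0,0,0,0]]';python3 -m creep '[[0.38,0,0,0,0,0,0],[0.38,0,0,0,0,0,0],[0.38,0,0,-40,0,0,0],[0.38,0,0,-60,0,0,0],[0.38,0,0,-20,0,0,0]]'; python3 -m creep '[[0.38,0,0,0,0,0,0],[0.38,0,0,0,0,0,0]]'; python3 -c "
from h import *
f=snap('wrist','w14'); s=state(); print(s['ee_pos'],s['ee_rot']); im=cv2.imread('pics/w14.png'); cv2.imwrite('pics/z17.png',cv2.resize(im[40:240,180:380],None,fx=3,fy=3,interpolation=cv2.INTER_CUBIC))
"
```

```text
time_s: 21.95
ee_pos: [509.3, -5.0, 38.0]
ee_rot: [180.0, -0.0, 78.2]
force: [-1.7, 0.2, 7.3]
gripper_width: 39.7
time_s: 22.58
ee_pos: [511.1, -5.0, 160.3]
ee_rot: [179.6, -0.1, 78.2]
force: [0.5, 0.7, -0.8]
gripper_width: 56.6
time_s: 22.82
ee_pos: [508.2, -4.9, 155.5]
ee_rot: [-179.8, 0.0, 78.2]
force: [-0.5, 0.1, -0.7]
gripper_width: 56.7
[508.06212812  -4.95401626 155.25853805] [-1.79812430e+02  3.97958006e-02  7.82173398e+01]
```

View pics/z17.png

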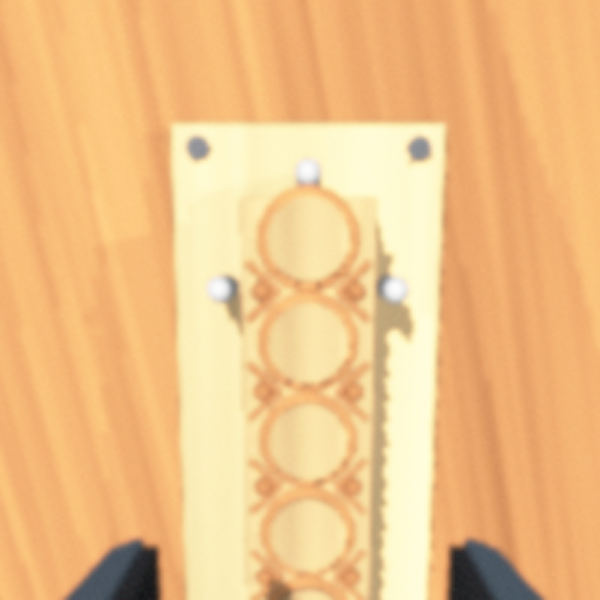

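Run:
```python
from h import *
f=load('w14'); P=(508.1,-4.95)
g=lambda q,z: print(q,tool(f,zm([q],3,180,40)[0],z,P,78.2))
for q in [(309,236),(308,343),(308,441),(308,533)]: g(q,52)
g((308,172),42);g((218,289),42);g((395,289),42)
plan([476,-347.5,130],79.6,n=6,c=.6)
```

```text
(309, 236) [ 75.2   1.5 524.9  68.4]
(308, 343) [ 44.5   1.2 518.4  38.4]
(308, 441) [ 14.7   1.3 512.3   9.2]
(308, 533) [-14.8   1.3 506.3 -19.7]
(308, 172) [ 93.6   1.2 528.4  86.4]
(218, 289) [ 59.8 -26.2 494.7  59. ]
(395, 289) [ 59.8  27.7 547.5  48. ]
from [508.1  -5.  155.3] [-1.7981e+02  4.0000e-02  7.8220e+01] w 56.5 t 22.88 turn [-0.2  0.  -1.4]
[[0.6, -57.0, 6.0, 4.0, -0.0, 0.0, -0.2], [0.6, -57.0, 6.0, 4.0, -0.0, 0.0, -0.2], [0.6, -57.0, 6.0, 4.0, -0.0, 0.0, -0.2], [0.6, -57.0, 6.0, 4.0, -0.1, 0.0, -0.3], [0.6, -57.0, 6.0, 5.0, -0.0, 0.0, -0.2]]
[[0.6, -57.0, 5.0, 4.0, -0.1, 0.0, -0.3]]
```

```bash
python3 -m creep '[[0.6,-57,6,4,0,0,-0.2],[0.6,-57,6,4,0,0,-0.2],[0.6,-57,6,4,0,0,-0.2],[0.6,-57,6,4,0,0,-0.3],[0.6,-57,6,4,0,0,-0.2]]' 25;python3 -m creep '[[0.6,-57,6,4,0,0,-0.3],[0.6,0,0,0,0,0,0],[0.6,0,0,0,0,0,0],[0.6,0,0,0,0,0,0]]'; python3 -c "
from h import *
f=snap('wrist','w15'); s=state(); print(s['ee_pos'],s['ee_rot']); im=cv2.imread('pics/w15.png'); cv2.imwrite('pics/z18.png',cv2.resize(im[70:240,170:390],None,fx=3.5,fy=3.5,interpolation=cv2.INTER_CUBIC))
"
```

```text
time_s: 23.5
ee_pos: [481.4, -291.7, 135.1]
ee_rot: [-179.9, -0.1, 79.3]
force: [0.5, -0.5, 0.9]
gripper_width: 36.7
time_s: 24.0
ee_pos: [477.7, -345.9, 132.5]
ee_rot: [-179.9, -0.0, 79.7]
force: [0.8, -0.1, 0.2]
gripper_width: 36.4
[ 477.89817999 -345.96019028  132.78963387] [-1.79967795e+02 -2.62887399e-02  7.97111127e+01]
```

View pics/z18.png

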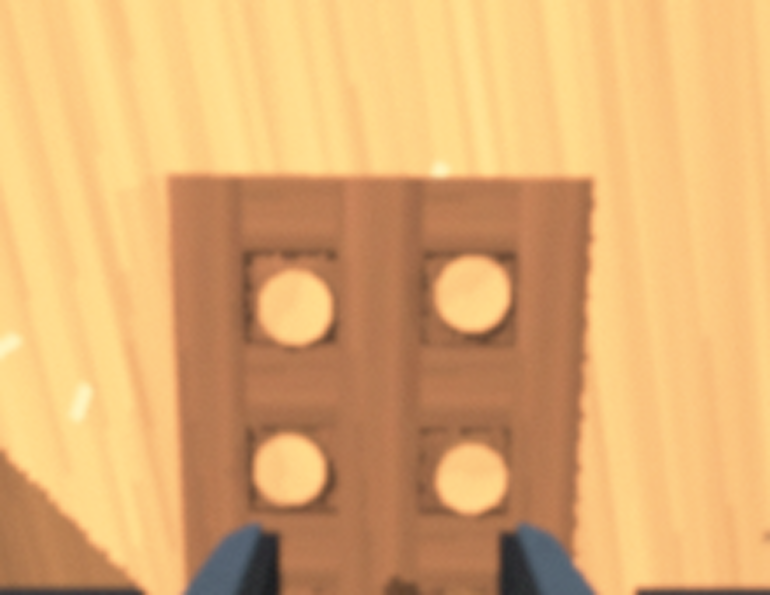

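```bash
cat >> h.py <<'E'
def studs(f,z=21,vmin=None):
    im=np.ascontiguousarray(f['frame']); s=state(); P=s['ee_pos']; y=s['ee_rot'][2]
    g=cv2.cvtColor(im,cv2.COLOR_RGB2GRAY)[:238]
    t=vmin or 150
    cs,_=cv2.findContours(((g>t)*255).astype(np.uint8),cv2.RETR_LIST,cv2.CHAIN_APPROX_NONE)
    for c in cs:
        A=cv2.contourArea(c)
        if 200<A<900:
            (u,v),r=cv2.minEnclosingCircle(c); m=cv2.moments(c)
            if A>0.75*np.pi*r*r: print('px',round(m['m10']/A,1),round(m['m01']/A,1),'r',round(r,1),'tool/world',tool(f,(m['m10']/A,m['m01']/A),z,P,y))
E
python3 - <<'E'
from h import *
studs(load('w15'))
E
```

```text
px 304.1 206.2 r 10.5 tool/world [  -5.9   22.2  498.7 -355.8]
px 252.3 203.7 r 10.4 tool/world [  -3.4  -27.7  450.  -344.4]
px 253.8 157.1 r 11.4 tool/world [  41.   -25.2  460.4 -301.1]
px 304.5 153.5 r 11.2 tool/world [  44.4   21.5  507.  -306.1]
```

```bash
python3 -m creep '[[0.6,44.4,21.5,0,0,0,0],[0.6,0,0,45,0,0,0],[0.6,0,0,45,0,0,0],[0.6,0,0,20,0,0,0],[0.6,0,0,0,0,0,0]]' 25;python3 -m creep '[[0.6,0,0,0,0,0,0],[0.6,0,0,0,0,0,0]]'; python3 -c "
from h import *
plan([507,-306.1,15.7],79.6,c=.6)"
```

```text
time_s: 24.68
ee_pos: [506.1, -305.9, 21.6]
ee_rot: [-179.8, -0.1, 79.7]
force: [-1.0, 0.1, 0.2]
gripper_width: 36.3
time_s: 24.92
ee_pos: [507.8, -308.0, 24.5]
ee_rot: [179.8, 0.1, 79.6]
force: [-0.3, 0.1, 0.7]
gripper_width: 36.7
from [ 507.8 -308.    24.5] [1.7984e+02 7.0000e-02 7.9630e+01] w 36.7 t 24.93 turn [0.2 0.1 0. ]
[[0.6, 1.7, -1.2, 8.8, 0.2, 0.1, 0.0]]
```

```bash
python3 -m creep '[[0.6,0,0,4,0,0,0],[0.6,0,0,0,0,0,0],[0.6,0,0,0,0,0,0]]' 25; for i in 1 2; do python3 -m creep '[[0.6,0,0,0,0,0,0],[0.6,0,0,0,0,0,0]]';done
```

```text
time_s: 25.3
ee_pos: [506.9, -307.7, 19.0]
ee_rot: [180.0, 0.0, 79.6]
force: [-0.6, 0.7, 0.7]
gripper_width: 36.6
time_s: 25.55
ee_pos: [506.9, -307.7, 19.0]
ee_rot: [180.0, 0.0, 79.6]
force: [-0.5, 1.0, -0.1]
gripper_width: 36.7
time_s: 25.8
ee_pos: [506.9, -307.6, 19.0]
ee_rot: [180.0, 0.0, 79.6]
force: [-0.4, 0.7, 0.4]
gripper_width: 36.1
```

```bash
python3 -m creep '[[0.6,1.5,0,3.2,0,0,0],[0.6,0,0,0,0,0,0],[0.6,0,0,0,0,0,0]]' 25;python3 -m creep '[[0.85,0,0,0,0,0,0],[0.85,0,0,0,0,0,0],[0.85,0,0,0,0,0,0],[0.85,0,0,0,0,0,0]]' 25
```

```text
time_s: 26.18
ee_pos: [507.2, -306.1, 15.7]
ee_rot: [-180.0, 0.0, 79.6]
force: [-0.8, 0.7, -0.6]
gripper_width: 36.6
time_s: 26.68
ee_pos: [507.2, -306.2, 15.8]
ee_rot: [180.0, 0.0, 79.6]
force: [0.4, -0.2, -0.1]
gripper_width: 18.2
```

```bash
python3 -m creep '[[0.85,0,0,-20,0,0,0],[0.85,0,0,-40,0,0,0],[0.85,0,0,-40,0,0,0],[0.85,0,0,0,0,0,0],[0.85,0,0,0,0,0,0]]' 25;python3 -c "
from h import *
s=state(); print(s['ee_pos'],s['gripper_width'])
f=snap('wrist','w16');snap('scene','s16')
im=cv2.imread('pics/w16.png'); cv2.imwrite('pics/z19.png',cv2.resize(im[70:270,170:390],None,fx=3,fy=3,interpolation=cv2.INTER_CUBIC))
u,v=proj(f,s['ee_pos']); print(u,v)
f=load('s16');u,v=proj(f,s['ee_pos']).astype(int); im=cv2.imread('pics/s16.png'); cv2.imwrite('pics/z20.png',cv2.resize(im[v-50:v+50,max(u-60,0):u+60],None,fx=6,fy=6,interpolation=cv2.INTER_CUBIC))
"
```

```text
time_s: 27.3
ee_pos: [506.6, -305.8, 115.2]
ee_rot: [-179.9, -0.0, 79.6]
force: [0.5, 1.2, -0.4]
gripper_width: 18.3
[ 506.59156682 -305.78578785  115.15830361] 18.251128048056547
280.8616656985965 245.07496327272113
```

View pics/z19.png

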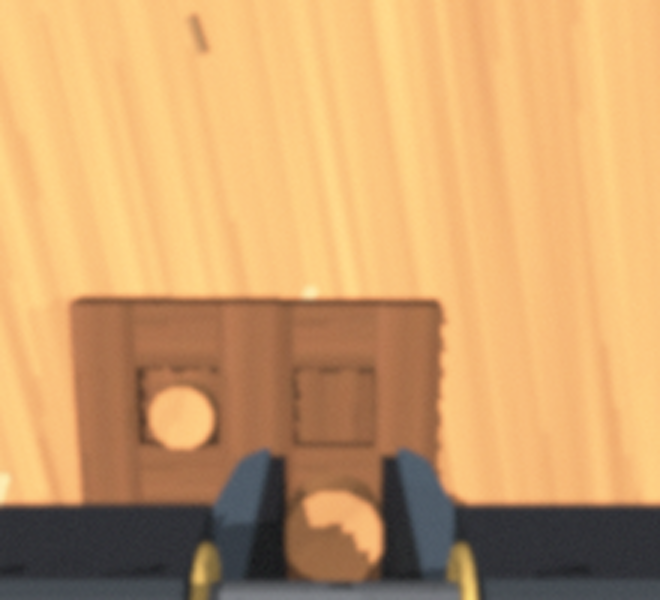

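View pics/z20.png

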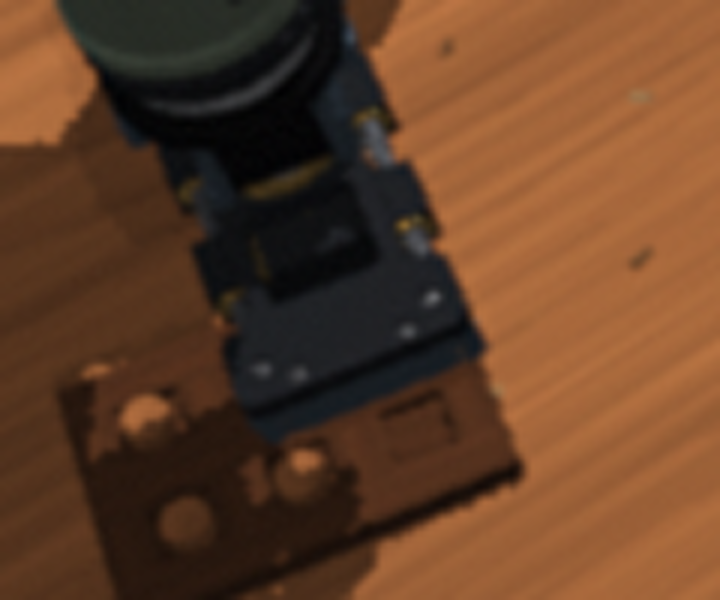

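```bash
cat >> h.py <<'E'
def held(f,q,s,ox,oy,dz=5.3):
    st=state(); P=st['ee_pos']; print('held stud in tool', tool(f,zm([q],s,ox,oy)[0],P[2]+dz,P,st['ee_rot'][2])[:2], 'w',round(st['gripper_width'],1))
C=np.array([509.35,-5.3]); AX=np.array([np.cos(np.radians(78.2)),np.sin(np.radians(78.2))])
def boss(i,dx=0): return C+AX*((i-2.5)*30-dx)
E
python3 - <<'E'
from h import *
f=load('w16'); held(f,(334,538),3,170,70); held(f,(334,489),3,170,70)
b=boss(5); plan([*b,110],78.2,n=8,c=.85)
E
```

```text
held stud in tool [-0.8  0.4] w 18.2
held stud in tool [9.4 0.4] w 18.2
from [ 506.3 -305.6  114.3] [-1.7984e+02 -6.0000e-02  7.9620e+01] w 18.2 t 27.4 turn [-0.2 -0.1  1.4]
[[0.85, 46.0, -6.0, 1.0, -0.0, -0.0, 0.2], [0.85, 46.0, -6.0, 1.0, -0.0, -0.0, 0.2], [0.85, 46.0, -7.0, 0.0, -0.0, -0.0, 0.2], [0.85, 47.0, -7.0, 1.0, -0.0, -0.0, 0.2], [0.85, 46.0, -7.0, 0.0, -0.0, -0.0, 0.2]]
[[0.85, 46.0, -7.0, 1.0, -0.1, -0.0, 0.1], [0.85, 47.0, -7.0, 0.0, -0.0, -0.0, 0.2], [0.85, 46.0, -7.0, 1.0, -0.1, -0.1, 0.1]]
```

```bash
python3 -m creep '[[0.85,46,-6,1,0,0,0.2],[0.85,46,-6,1,0,0,0.2],[0.85,46,-7,1,0,0,0.2],[0.85,47,-7,1,0,0,0.2],[0.85,46,-7,1,0,0,0.2]]' 25;python3 -m creep '[[0.85,46,-7,1,0,0,0.1],[0.85,47,-7,1,0,0,0.2],[0.85,46,-7,1,0,0,0.1],[0.85,0,0,20,0,0,0],[0.85,0,0,0,0,0,0]]' 25;python3 -m creep '[[0.85,0,0,0,0,0,0],[0.85,0,0,0,0,0,0],[0.85,0,0,0,0,0,0],[0.85,0,0,0,0,0,0]]';python3 -c "
from h import *
plan([*boss(5,-0.6),65],78.2,c=.85)
f=snap('wrist','w17')
im=cv2.imread('pics/w17.png'); cv2.imwrite('pics/z21.png',cv2.resize(im[70:270,170:390],None,fx=3,fy=3,interpolation=cv2.INTER_CUBIC))
"
```

```text
time_s: 28.02
ee_pos: [517.2, -71.4, 109.4]
ee_rot: [-179.9, 0.0, 78.6]
force: [0.4, -0.2, 0.7]
gripper_width: 18.4
time_s: 28.65
ee_pos: [523.2, 67.7, 85.5]
ee_rot: [-179.7, 0.1, 78.3]
force: [-0.5, 0.3, -0.7]
gripper_width: 17.8
time_s: 29.15
ee_pos: [525.3, 67.1, 88.1]
ee_rot: [180.0, -0.0, 78.2]
force: [-0.5, -0.7, -0.1]
gripper_width: 18.7
from [525.3  67.1  88.1] [ 1.7996e+02 -1.0000e-02  7.8180e+01] w 18.7 t 29.15 turn [ 0. -0. -0.]
[[0.85, 1.5, -0.9, 23.1, 0.0, -0.0, -0.0]]
```

View pics/z21.png

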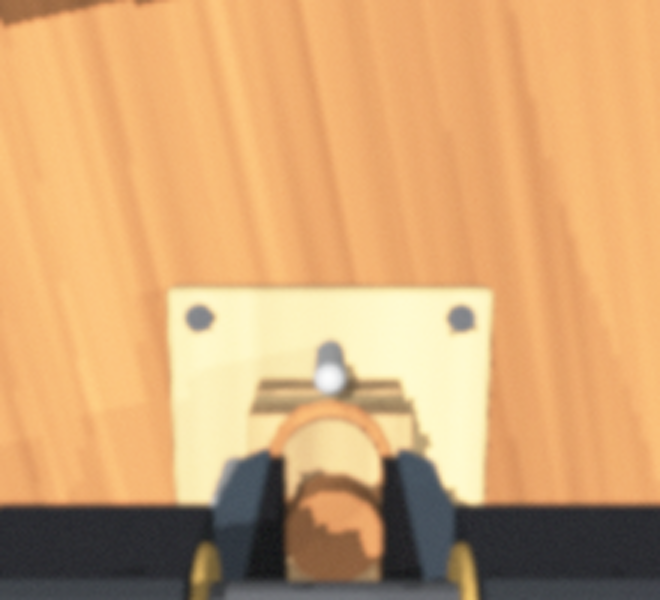

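```bash
python3 -m creep '[[0.85,1.5,-0.9,10,0,0,0],[0.85,0,0,10,0,0,0],[0.85,0,0,6,0,0,0],[0.85,0,0,0,0,0,0],[0.85,0,0,0,0,0,0]]' 25;python3 -m creep '[[0.85,0,0,0,0,0,0],[0.85,0,0,0,0,0,0]]';python3 -c "
from h import *
plan([*boss(5,-0.6),58.7],78.2,c=.85)
f=snap('wrist','w18')
im=cv2.imread('pics/w18.png'); cv2.imwrite('pics/z22.png',cv2.resize(im[70:270,170:390],None,fx=3,fy=3,interpolation=cv2.INTER_CUBIC))
"
```

```text
time_s: 29.82
ee_pos: [524.8, 69.0, 61.8]
ee_rot: [180.0, 0.0, 78.2]
force: [-0.2, -0.4, 0.8]
gripper_width: 18.2
time_s: 30.08
ee_pos: [524.8, 69.0, 62.0]
ee_rot: [180.0, -0.0, 78.2]
force: [0.8, -0.4, 0.7]
gripper_width: 18.2
from [524.8  69.   62. ] [ 1.7997e+02 -1.0000e-02  7.8210e+01] w 18.2 t 30.07 turn [ 0. -0.  0.]
[[0.85, -0.3, 0.1, 3.3, 0.0, -0.0, 0.0]]
```

View pics/z22.png

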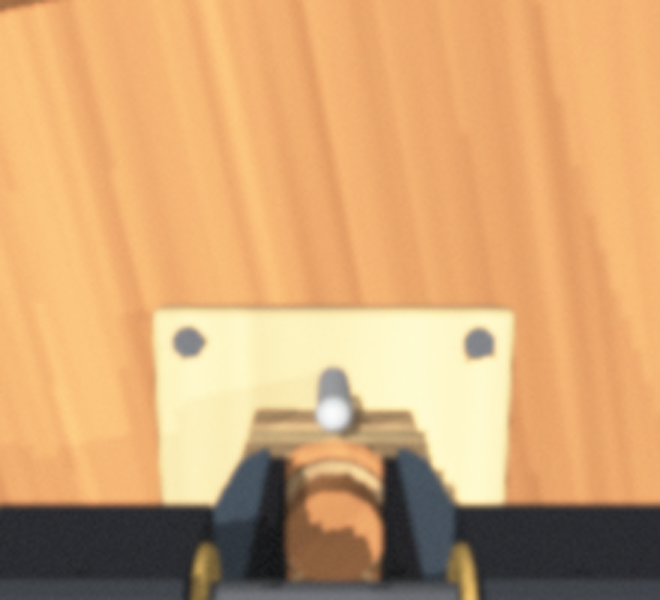

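```bash
python3 -m creep '[[0.85,-0.3,0,2.5,0,0,0],[0.85,0,0,0,0,0,0],[0.85,0,0,0,0,0,0]]' 25;python3 -m creep '[[0.85,0,0,0.8,0,0,0],[0.85,0,0,0,0,0,0]]';python3 -m creep '[[0.85,0,0,0.7,0,0,0],[0.85,0,0,0,0,0,0]]'
```

```text
time_s: 30.5
ee_pos: [524.5, 68.7, 59.2]
ee_rot: [-180.0, 0.0, 78.2]
force: [-0.0, 0.0, -1.5]
gripper_width: 18.3
time_s: 30.75
ee_pos: [524.6, 68.7, 58.8]
ee_rot: [180.0, -0.0, 78.2]
force: [-0.1, 0.6, 2.4]
gripper_width: 18.2
time_s: 31.0
ee_pos: [524.7, 68.7, 58.7]
ee_rot: [180.0, -0.0, 78.2]
force: [-2.4, -0.4, 7.5]
gripper_width: 18.4
```

```bash
python3 -m creep '[[0.75,0,0,0,0,0,0],[0.6,0,0,0,0,0,0],[0.6,0,0,-20,0,0,0],[0.6,0,0,-40,0,0,0],[0.6,0,0,0,0,0,0]]' 25;python3 -c "
from h import *
f=snap('wrist','w19')
im=cv2.imread('pics/w19.png'); cv2.imwrite('pics/z23.png',cv2.resize(im[70:270,170:390],None,fx=3,fy=3,interpolation=cv2.INTER_CUBIC))
plan([460.3,-301.7,70],79.6,n=8,c=.6)
"
```

```text
time_s: 31.62
ee_pos: [526.7, 69.0, 120.2]
ee_rot: [179.7, -0.1, 78.2]
force: [1.1, 0.3, -0.6]
gripper_width: 36.3
from [525.2  68.8 118.5] [ 1.7986e+02 -4.0000e-02  7.8220e+01] w 36.2 t 31.68 turn [ 0.1 -0.  -1.4]
[[0.6, -47.0, 1.0, 6.0, 0.0, -0.0, -0.2], [0.6, -47.0, 1.0, 6.0, 0.0, -0.0, -0.2], [0.6, -47.0, 1.0, 6.0, 0.0, -0.0, -0.2], [0.6, -47.0, 1.0, 6.0, 0.0, -0.0, -0.2], [0.6, -47.0, 1.0, 6.0, 0.0, -0.0, -0.1]]
[[0.6, -47.0, 1.0, 6.0, 0.0, -0.0, -0.2], [0.6, -47.0, 1.0, 6.0, 0.1, -0.0, -0.1], [0.6, -47.0, 1.0, 6.0, 0.0, -0.0, -0.2]]
```

View pics/z23.png

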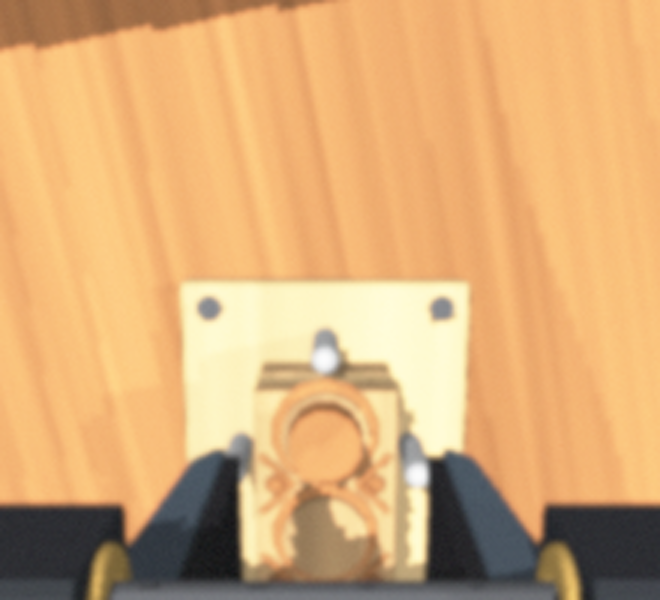

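```bash
python3 -m creep '[[0.6,-47,1,2,0,0,-0.2],[0.6,-47,1,2,0,0,-0.2],[0.6,-47,1,2,0,0,-0.2],[0.6,-47,1,6,0,0,-0.2],[0.6,-47,1,10,0,0,-0.1]]' 25;python3 -m creep '[[0.6,-47,1,10,0,0,-0.2],[0.6,-47,1,10,0,0,-0.1],[0.6,-47,1,6,0,0,-0.2],[0.6,0,0,0,0,0,0],[0.6,0,0,0,0,0,0]]' 25;python3 -m creep '[[0.6,0,0,20,0,0,0],[0.6,0,0,10,0,0,0],[0.6,0,0,10,0,0,0],[0.6,0,0,0,0,0,0],[0.6,0,0,0,0,0,0]]';python3 -m creep '[[0.6,0,0,0,0,0,0],[0.6,0,0,0,0,0,0]]';python3 -c "
from h import *
plan([460.3,-301.7,15.7],79.6,n=1,c=.6)"
```

```text
time_s: 32.3
ee_pos: [482.0, -163.8, 94.4]
ee_rot: [-179.9, -0.0, 79.1]
force: [0.9, -0.1, 0.5]
gripper_width: 36.7
time_s: 32.92
ee_pos: [459.0, -300.9, 68.6]
ee_rot: [-179.9, -0.1, 79.6]
force: [0.4, 0.3, -0.4]
gripper_width: 36.7
time_s: 33.55
ee_pos: [460.1, -301.8, 30.1]
ee_rot: [180.0, 0.0, 79.6]
force: [-0.2, -0.7, -0.6]
gripper_width: 36.3
time_s: 33.8
ee_pos: [459.9, -301.9, 30.1]
ee_rot: [180.0, 0.0, 79.6]
force: [-0.6, 0.6, 0.1]
gripper_width: 36.5
from [ 459.9 -301.9   30.1] [1.7996e+02 2.0000e-02 7.9610e+01] w 36.5 t 33.8 turn [0. 0. 0.]
[[0.6, 0.3, 0.3, 14.4, 0.0, 0.0, 0.0]]
```

```bash
python3 -m creep '[[0.6,0.3,0.3,10,0,0,0],[0.6,0,0,4.4,0,0,0],[0.6,0,0,0,0,0,0],[0.6,0,0,0,0,0,0]]' 25;python3 -m creep '[[0.85,0,0,0,0,0,0],[0.85,0,0,0,0,0,0],[0.85,0,0,0,0,0,0],[0.85,0,0,-20,0,0,0],[0.85,0,0,-40,0,0,0]]' 25;python3 -m creep '[[0.85,0,0,-40,0,0,0],[0.85,0,0,0,0,0,0],[0.85,0,0,0,0,0,0],[0.85,0,0,0,0,0,0]]';python3 -c "
from h import *
f=snap('wrist','w20')
im=cv2.imread('pics/w20.png'); cv2.imwrite('pics/z24.png',cv2.resize(im[170:270,230:330],None,fx=6,fy=6,interpolation=cv2.INTER_CUBIC))
plan([*boss(4),85],78.2,n=8,c=.85)
"
```

```text
time_s: 34.3
ee_pos: [460.0, -301.5, 15.2]
ee_rot: [-180.0, -0.0, 79.6]
force: [0.8, -0.2, 0.0]
gripper_width: 36.2
time_s: 34.92
ee_pos: [458.9, -300.7, 74.5]
ee_rot: [-179.8, -0.1, 79.6]
force: [-0.1, -0.6, -1.0]
gripper_width: 18.1
time_s: 35.42
ee_pos: [459.3, -300.9, 114.0]
ee_rot: [-179.8, -0.1, 79.6]
force: [-0.8, -0.8, -0.2]
gripper_width: 18.3
from [ 459.4 -301.   114. ] [-1.7986e+02 -6.0000e-02  7.9620e+01] w 18.6 t 35.48 turn [-0.1 -0.1  1.4]
[[0.85, 43.0, -0.0, 4.0, -0.0, -0.0, 0.2], [0.85, 43.0, -1.0, 4.0, -0.0, -0.0, 0.2], [0.85, 43.0, -1.0, 4.0, -0.0, -0.0, 0.2], [0.85, 43.0, -1.0, 3.0, -0.0, -0.0, 0.2], [0.85, 43.0, -1.0, 4.0, -0.0, -0.0, 0.2]]
[[0.85, 43.0, -1.0, 3.0, -0.0, -0.0, 0.1], [0.85, 43.0, -1.0, 4.0, -0.1, -0.0, 0.2], [0.85, 44.0, -1.0, 3.0, -0.0, -0.1, 0.1]]
```

View pics/z24.png

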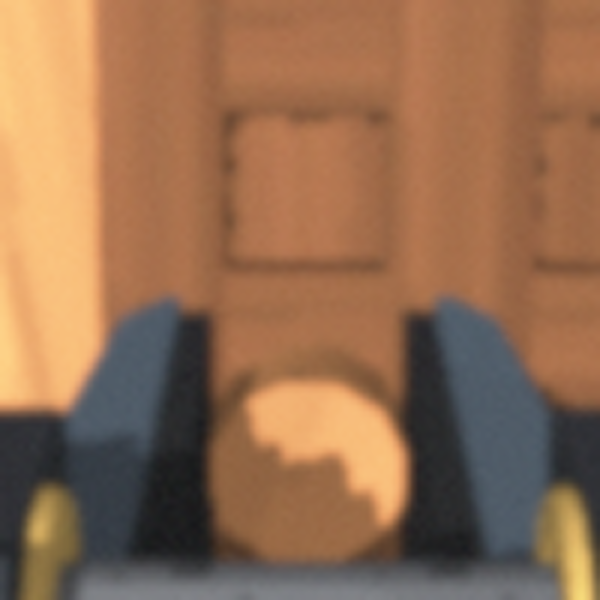

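```bash
python3 -m creep '[[0.85,43,0,2,0,0,0.2],[0.85,43,-1,2,0,0,0.2],[0.85,43,-1,2,0,0,0.2],[0.85,43,-1,2,0,0,0.2],[0.85,43,-1,2,0,0,0.2]]' 25;python3 -m creep '[[0.85,43,-1,2,0,0,0.1],[0.85,43,-1,2,0,0,0.2],[0.85,44,-1,5,0,0,0.1],[0.85,0,0,10,0,0,0],[0.85,0,0,10,0,0,0]]' 25;python3 -m creep '[[0.85,0,0,0,0,0,0],[0.85,0,0,0,0,0,0],[0.85,0,0,0,0,0,0],[0.85,0,0,0,0,0,0]]';python3 -c "
from h import *
plan([*boss(4,-0.6),61],78.2,n=1,c=.85)
"
```

```text
time_s: 36.1
ee_pos: [496.1, -88.1, 104.5]
ee_rot: [-179.9, 0.0, 78.6]
force: [0.9, -0.1, 0.8]
gripper_width: 18.5
time_s: 36.72
ee_pos: [518.8, 38.1, 75.1]
ee_rot: [-179.9, 0.1, 78.2]
force: [-0.3, -0.2, 0.6]
gripper_width: 18.5
time_s: 37.22
ee_pos: [519.6, 38.2, 76.7]
ee_rot: [180.0, -0.0, 78.2]
force: [-0.6, -0.2, -0.2]
gripper_width: 18.6
from [519.6  38.2  76.7] [ 1.7996e+02 -1.0000e-02  7.8180e+01] w 18.6 t 37.23 turn [ 0. -0. -0.]
[[0.85, 1.0, -1.2, 15.7, 0.0, -0.0, -0.0]]
```

```bash
python3 -m creep '[[0.85,1,-1,8,0,0,0],[0.85,0,0,8,0,0,0],[0.85,0,0,0,0,0,0],[0.85,0,0,0,0,0,0],[0.85,0,0,0,0,0,0]]' 25;python3 -m creep '[[0.85,0,0,1.5,0,0,0],[0.85,0,0,0,0,0,0]]'; python3 -m creep '[[0.85,0,0,1,0,0,0],[0.85,0,0,0,0,0,0]]'; python3 -c "
from h import *
print(boss(4,-0.6)); snap('wrist','w21')"
```

```text
time_s: 37.85
ee_pos: [518.9, 39.6, 60.5]
ee_rot: [180.0, -0.0, 78.2]
force: [-0.4, -0.1, -0.3]
gripper_width: 18.2
time_s: 38.1
ee_pos: [518.6, 39.6, 58.8]
ee_rot: [-180.0, 0.0, 78.2]
force: [0.6, -0.4, 0.4]
gripper_width: 18.4
time_s: 38.35
ee_pos: [518.8, 39.6, 58.3]
ee_rot: [180.0, -0.0, 78.2]
force: [-0.7, 0.7, 4.4]
gripper_width: 18.4
[518.67501996  39.33635293]
```

```bash
python3 -m creep '[[0.75,0,0,0,0,0,0],[0.6,0,0,0,0,0,0],[0.6,0,0,-20,0,0,0],[0.6,0,0,-30,0,0,0],[0.6,0,0,0,0,0,0]]' 25;python3 -c "
from h import *
plan([498.6,-356.4,70],79.6,n=8,c=.6)
"
```

```text
time_s: 39.02
ee_pos: [520.3, 39.7, 109.5]
ee_rot: [179.7, -0.1, 78.2]
force: [-0.7, 0.4, -0.0]
gripper_width: 36.4
from [520.3  39.7 109.5] [ 1.7974e+02 -6.0000e-02  7.8210e+01] w 36.4 t 39.02 turn [ 0.3 -0.1 -1.4]
[[0.6, -49.0, 7.0, 5.0, 0.0, -0.0, -0.2], [0.6, -49.0, 7.0, 5.0, 0.0, -0.0, -0.2], [0.6, -49.0, 7.0, 5.0, 0.0, -0.0, -0.2], [0.6, -49.0, 7.0, 5.0, 0.1, -0.0, -0.2], [0.6, -49.0, 7.0, 5.0, 0.0, -0.0, -0.1]]
[[0.6, -49.0, 7.0, 5.0, 0.1, -0.0, -0.2], [0.6, -49.0, 7.0, 5.0, 0.0, -0.0, -0.1], [0.6, -50.0, 6.0, 4.0, 0.1, -0.1, -0.2]]
```

```bash
python3 -m creep '[[0.6,-49,7,0,0,0,-0.2],[0.6,-49,7,0,0,0,-0.2],[0.6,-49,7,2,0,0,-0.2],[0.6,-49,7,6,0,0,-0.2],[0.6,-49,7,8,0,0,-0.1]]' 25;python3 -m creep '[[0.6,-49,7,8,0,0,-0.2],[0.6,-49,7,8,0,0,-0.1],[0.6,-50,6,8,0,0,-0.2],[0.6,0,0,0,0,0,0],[0.6,0,0,0,0,0,0]]' 25;python3 -m creep '[[0.6,0,0,20,0,0,0],[0.6,0,0,10,0,0,0],[0.6,0,0,10,0,0,0],[0.6,0,0,0,0,0,0],[0.6,0,0,0,0,0,0]]';python3 -m creep '[[0.6,0,0,0,0,0,0],[0.6,0,0,0,0,0,0]]';python3 -c "
from h import *
plan([498.6,-356.4,15.7],79.6,n=1,c=.6)"
```

```text
time_s: 39.65
ee_pos: [503.9, -208.8, 90.5]
ee_rot: [-179.9, -0.0, 79.1]
force: [1.6, 0.2, 0.4]
gripper_width: 36.8
time_s: 40.28
ee_pos: [496.0, -355.7, 66.6]
ee_rot: [-179.9, -0.1, 79.6]
force: [-0.3, -0.4, 0.1]
gripper_width: 36.5
time_s: 40.9
ee_pos: [497.1, -356.7, 28.3]
ee_rot: [180.0, 0.0, 79.6]
force: [-0.6, 0.0, 1.0]
gripper_width: 37.1
time_s: 41.15
ee_pos: [496.9, -356.8, 28.3]
ee_rot: [180.0, 0.0, 79.6]
force: [-0.3, 0.8, -0.5]
gripper_width: 36.3
from [ 496.9 -356.8   28.3] [1.7996e+02 2.0000e-02 7.9610e+01] w 36.3 t 41.15 turn [0. 0. 0.]
[[0.6, 0.7, 1.6, 12.6, 0.0, 0.0, 0.0]]
```

```bash
python3 -m creep '[[0.6,0.7,1.6,8,0,0,0],[0.6,0,0,4.3,0,0,0],[0.6,0,0,0,0,0,0],[0.6,0,0,0,0,0,0]]' 25;python3 -m creep '[[0.85,0,0,0,0,0,0],[0.85,0,0,0,0,0,0],[0.85,0,0,0,0,0,0],[0.85,0,0,-20,0,0,0],[0.85,0,0,-40,0,0,0]]' 25;python3 -m creep '[[0.85,0,0,-30,0,0,0],[0.85,0,0,0,0,0,0],[0.85,0,0,0,0,0,0],[0.85,0,0,0,0,0,0]]';python3 -c "
from h import *
f=snap('wrist','w22')
im=cv2.imread('pics/w22.png'); cv2.imwrite('pics/z25.png',cv2.resize(im[170:270,230:330],None,fx=6,fy=6,interpolation=cv2.INTER_CUBIC))
plan([*boss(3,-0.6),85],78.2,n=8,c=.85)
"
```

```text
time_s: 41.65
ee_pos: [498.4, -356.2, 15.5]
ee_rot: [-180.0, -0.0, 79.6]
force: [0.6, -0.2, 0.8]
gripper_width: 36.4
time_s: 42.28
ee_pos: [497.3, -355.4, 74.5]
ee_rot: [-179.8, -0.1, 79.6]
force: [0.2, -0.0, -0.8]
gripper_width: 18.3
time_s: 42.78
ee_pos: [497.6, -355.6, 103.9]
ee_rot: [-179.8, -0.1, 79.6]
force: [-0.4, 0.6, -0.5]
gripper_width: 17.9
from [ 497.8 -355.7  104.1] [-1.7986e+02 -7.0000e-02  7.9610e+01] w 18.3 t 42.83 turn [-0.1 -0.1  1.4]
[[0.85, 45.0, -6.0, 2.0, -0.0, -0.0, 0.2], [0.85, 45.0, -7.0, 3.0, -0.0, -0.0, 0.2], [0.85, 45.0, -7.0, 2.0, -0.0, -0.0, 0.2], [0.85, 45.0, -7.0, 3.0, -0.0, -0.0, 0.2], [0.85, 45.0, -7.0, 2.0, -0.0, -0.0, 0.2]]
[[0.85, 46.0, -7.0, 3.0, -0.0, -0.0, 0.1], [0.85, 45.0, -7.0, 2.0, -0.1, -0.0, 0.2], [0.85, 46.0, -8.0, 3.0, -0.0, -0.1, 0.1]]
```

View pics/z25.png

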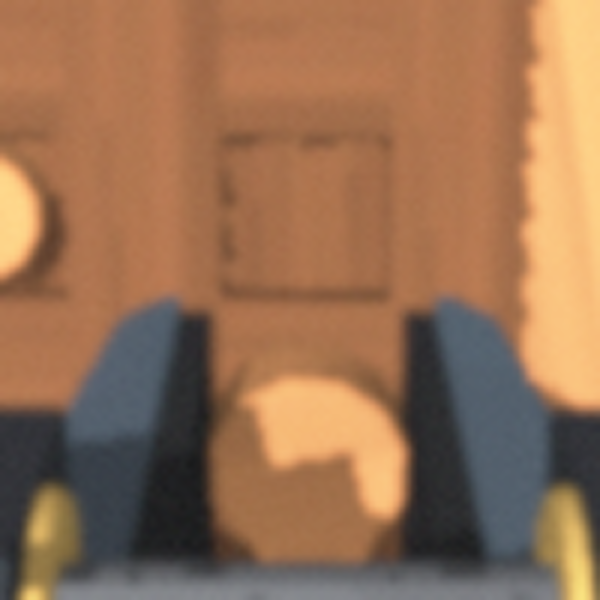

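```bash
python3 -m creep '[[0.85,45,-6,1,0,0,0.2],[0.85,45,-7,1,0,0,0.2],[0.85,45,-7,1,0,0,0.2],[0.85,45,-7,1,0,0,0.2],[0.85,45,-7,1,0,0,0.2]]' 25;python3 -m creep '[[0.85,46,-7,1,0,0,0.1],[0.85,45,-7,1,0,0,0.2],[0.85,46,-8,5,0,0,0.1],[0.85,0,0,8,0,0,0],[0.85,0,0,8,0,0,0]]' 25;python3 -m creep '[[0.85,0,0,0,0,0,0],[0.85,0,0,0,0,0,0],[0.85,0,0,0,0,0,0],[0.85,0,0,0,0,0,0]]';python3 -c "
from h import *
plan([*boss(3,-0.3),61],78.2,n=1,c=.85)
"
```

```text
time_s: 43.45
ee_pos: [506.7, -127.3, 99.8]
ee_rot: [-179.9, -0.0, 78.6]
force: [0.7, 0.3, -0.3]
gripper_width: 18.1
time_s: 44.08
ee_pos: [512.6, 9.6, 76.6]
ee_rot: [-179.9, 0.0, 78.3]
force: [0.7, -0.0, -0.5]
gripper_width: 18.2
time_s: 44.58
ee_pos: [513.1, 9.5, 77.8]
ee_rot: [180.0, -0.0, 78.2]
force: [-0.5, -0.4, 0.6]
gripper_width: 18.1
from [513.1   9.5  77.8] [179.97  -0.    78.18] w 18.1 t 44.58 turn [ 0. -0. -0.]
[[0.85, 0.1, -0.7, 16.8, 0.0, -0.0, -0.0]]
```

```bash
python3 -m creep '[[0.85,0,-0.6,8,0,0,0],[0.85,0,0,9,0,0,0],[0.85,0,0,0,0,0,0],[0.85,0,0,0,0,0,0],[0.85,0,0,0,0,0,0]]' 25;python3 -m creep '[[0.85,0,0,1.5,0,0,0],[0.85,0,0,0,0,0,0]]'; python3 -m creep '[[0.85,0,0,1,0,0,0],[0.85,0,0,0,0,0,0]]'; python3 -c "
from h import *
print(boss(3,-0.3))"
```

```text
time_s: 45.2
ee_pos: [512.6, 10.0, 60.7]
ee_rot: [180.0, -0.0, 78.2]
force: [0.2, -0.1, -0.5]
gripper_width: 18.2
time_s: 45.45
ee_pos: [512.3, 9.9, 59.0]
ee_rot: [-180.0, 0.0, 78.2]
force: [-0.3, -0.5, 0.0]
gripper_width: 18.6
time_s: 45.7
ee_pos: [512.5, 10.0, 58.6]
ee_rot: [180.0, -0.0, 78.2]
force: [-1.0, 0.3, 4.4]
gripper_width: 18.0
[512.47878959   9.67667105]
```

```bash
python3 -m creep '[[0.75,0,0,0,0,0,0],[0.6,0,0,0,0,0,0],[0.6,0,0,-20,0,0,0],[0.6,0,0,-50,0,0,0],[0.6,0,0,0,0,0,0]]' 25;python3 -c "
from h import *
plan([468,-390,132],79.6,n=8,c=.6)
"
```

```text
time_s: 46.32
ee_pos: [515.1, 10.0, 131.3]
ee_rot: [179.5, -0.1, 78.2]
force: [0.4, -0.7, 0.5]
gripper_width: 36.4
from [515.1  10.  131.3] [ 1.7954e+02 -9.0000e-02  7.8210e+01] w 36.4 t 46.33 turn [ 0.5 -0.1 -1.4]
[[0.6, -50.0, 4.0, -0.0, 0.1, -0.0, -0.2], [0.6, -50.0, 4.0, -0.0, 0.1, -0.0, -0.2], [0.6, -50.0, 4.0, -0.0, 0.0, -0.0, -0.2], [0.6, -50.0, 4.0, -0.0, 0.1, -0.0, -0.2], [0.6, -50.0, 4.0, -0.0, 0.0, -0.0, -0.1]]
[[0.6, -50.0, 4.0, -0.0, 0.1, -0.0, -0.2], [0.6, -51.0, 4.0, -1.0, 0.0, -0.0, -0.1], [0.6, -51.0, 3.0, -0.0, 0.1, -0.1, -0.2]]
```

```bash
python3 -m creep '[[0.6,-50,4,0,0,0,-0.2],[0.6,-50,4,0,0,0,-0.2],[0.6,-50,4,0,0,0,-0.2],[0.6,-50,4,0,0,0,-0.2],[0.6,-50,4,0,0,0,-0.1]]' 25;python3 -m creep '[[0.6,-50,4,0,0,0,-0.2],[0.6,-51,4,0,0,0,-0.1],[0.6,-51,3,0,0,0,-0.2],[0.6,0,0,0,0,0,0],[0.6,0,0,0,0,0,0]]' 25;python3 -m creep '[[0.6,0,0,0,0,0,0],[0.6,0,0,0,0,0,0],[0.6,0,0,0,0,0,0],[0.6,0,0,0,0,0,0],[0.6,0,0,0,0,0,0]]';python3 -c "
from h import *
f=snap('wrist','w23'); studs(f); f=snap('scene','s23');f=snap('top','t23')
im=cv2.imread('pics/w23.png'); cv2.imwrite('pics/z26.png',cv2.resize(im[70:270,170:390],None,fx=3,fy=3,interpolation=cv2.INTER_CUBIC))
im=cv2.imread('pics/s23.png'); cv2.imwrite('pics/z27.png',cv2.resize(im[150:260,210:350],None,fx=5,fy=5,interpolation=cv2.INTER_CUBIC))
plan([449.9,-345,30],79.6,c=.6)
"
```

```text
time_s: 46.95
ee_pos: [481.8, -240.4, 126.9]
ee_rot: [-179.9, -0.0, 79.1]
force: [-0.1, 0.2, -0.9]
gripper_width: 36.5
time_s: 47.58
ee_pos: [464.5, -389.7, 126.8]
ee_rot: [-179.9, -0.1, 79.6]
force: [-1.1, -0.1, -0.2]
gripper_width: 36.7
time_s: 48.2
ee_pos: [465.2, -390.4, 128.1]
ee_rot: [180.0, 0.0, 79.6]
force: [-0.2, -0.3, 0.1]
gripper_width: 36.8
px 256.0 209.6 r 10.9 tool/world [  -8.2  -23.5  440.5 -394.2]
px 308.1 206.8 r 10.8 tool/world [  -5.5   26.   489.7 -400.5]
px 255.2 155.9 r 11.5 tool/world [  42.6  -23.1  450.1 -344.4]
from [ 465.2 -390.5  128.1] [1.7999e+02 1.0000e-02 7.9610e+01] w 36.7 t 48.35 turn [0. 0. 0.]
[[0.6, 21.0, -11.6, 49.0, 0.0, 0.0, 0.0], [0.6, 21.0, -11.6, 49.1, 0.0, 0.0, 0.0]]
```

View pics/z26.png

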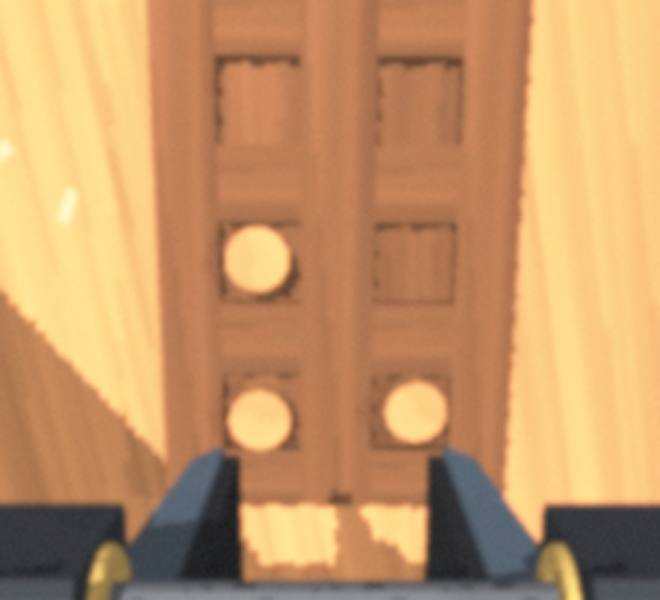

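View pics/z27.png

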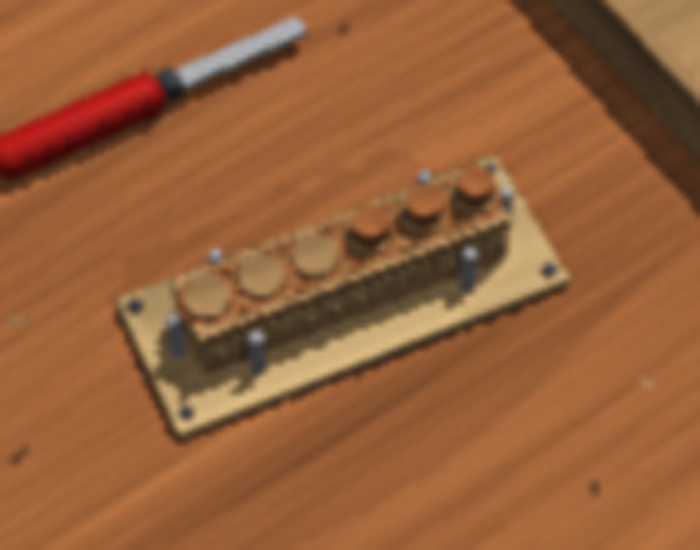

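```bash
python3 -m creep '[[0.6,21,-11.6,40,0,0,0],[0.6,21,-11.6,45,0,0,0],[0.6,0,0,13,0,0,0],[0.6,0,0,0,0,0,0],[0.6,0,0,0,0,0,0]]' 25;python3 -m creep '[[0.6,0,0,0,0,0,0],[0.6,0,0,0,0,0,0],[0.6,0,0,0,0,0,0]]';python3 -c "
from h import *
plan([450,-344.8,15.7],79.6,n=1,c=.6)"
```

```text
time_s: 48.98
ee_pos: [451.6, -346.9, 31.7]
ee_rot: [179.8, 0.1, 79.6]
force: [0.8, 0.2, 0.5]
gripper_width: 36.3
time_s: 49.35
ee_pos: [450.1, -345.2, 30.4]
ee_rot: [180.0, 0.0, 79.6]
force: [0.3, -0.1, -0.1]
gripper_width: 36.4
from [ 450.1 -345.2   30.4] [1.7996e+02 2.0000e-02 7.9610e+01] w 36.4 t 49.35 turn [0. 0. 0.]
[[0.6, 0.4, -0.2, 14.7, 0.0, 0.0, 0.0]]
```

```bash
python3 -m creep '[[0.6,0.4,-0.2,10,0,0,0],[0.6,0,0,4.4,0,0,0],[0.6,0,0,0,0,0,0],[0.6,0,0,0,0,0,0]]' 25;python3 -m creep '[[0.85,0,0,0,0,0,0],[0.85,0,0,0,0,0,0],[0.85,0,0,0,0,0,0],[0.85,0,0,-20,0,0,0],[0.85,0,0,-40,0,0,0]]' 25;python3 -m creep '[[0.85,0,0,-30,0,0,0],[0.85,0,0,0,0,0,0],[0.85,0,0,0,0,0,0],[0.85,0,0,0,0,0,0]]';python3 -c "
from h import *
f=snap('wrist','w24')
im=cv2.imread('pics/w24.png'); cv2.imwrite('pics/z28.png',cv2.resize(im[170:270,230:330],None,fx=6,fy=6,interpolation=cv2.INTER_CUBIC))
plan([*boss(2,-0.5),100],78.2,n=8,c=.85)
"
```

```text
time_s: 49.85
ee_pos: [449.8, -344.5, 15.6]
ee_rot: [-180.0, -0.0, 79.6]
force: [0.8, -0.1, 0.1]
gripper_width: 36.3
time_s: 50.48
ee_pos: [448.7, -343.6, 74.8]
ee_rot: [-179.8, -0.1, 79.6]
force: [0.3, -0.2, 1.0]
gripper_width: 18.4
time_s: 50.98
ee_pos: [449.0, -343.9, 104.1]
ee_rot: [-179.8, -0.1, 79.6]
force: [-1.1, 0.5, 0.2]
gripper_width: 18.5
from [ 449.1 -344.   104.3] [-1.7986e+02 -7.0000e-02  7.9610e+01] w 18.1 t 51.02 turn [-0.1 -0.1  1.4]
[[0.85, 41.0, -0.0, 1.0, -0.0, -0.0, 0.2], [0.85, 41.0, -0.0, 1.0, -0.0, -0.0, 0.2], [0.85, 41.0, -1.0, 0.0, -0.0, -0.0, 0.2], [0.85, 41.0, -1.0, 1.0, -0.0, -0.0, 0.2], [0.85, 41.0, -1.0, 0.0, -0.0, -0.0, 0.2]]
[[0.85, 41.0, -1.0, 1.0, -0.0, -0.0, 0.1], [0.85, 42.0, -1.0, 0.0, -0.1, -0.0, 0.2], [0.85, 41.0, -1.0, 1.0, -0.0, -0.1, 0.1]]
```

View pics/z28.png

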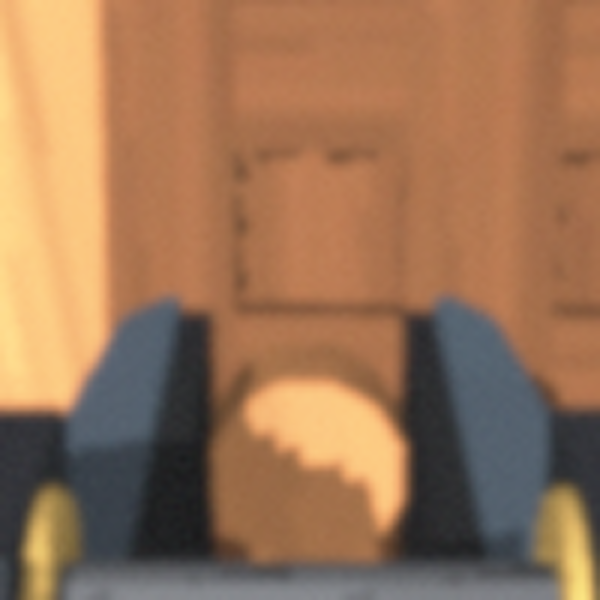

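```bash
python3 -m creep '[[0.85,41,0,1,0,0,0.2],[0.85,41,0,1,0,0,0.2],[0.85,41,-1,1,0,0,0.2],[0.85,41,-1,1,0,0,0.2],[0.85,41,-1,1,0,0,0.2]]' 25;python3 -m creep '[[0.85,41,-1,1,0,0,0.1],[0.85,42,-1,1,0,0,0.2],[0.85,41,-1,5,0,0,0.1],[0.85,0,0,8,0,0,0],[0.85,0,0,8,0,0,0]]' 25;python3 -m creep '[[0.85,0,0,0,0,0,0],[0.85,0,0,0,0,0,0],[0.85,0,0,0,0,0,0],[0.85,0,0,0,0,0,0]]';python3 -c "
from h import *
plan([*boss(2,-0.5),61],78.2,n=1,c=.85)
"
```

```text
time_s: 51.65
ee_pos: [484.9, -141.2, 99.8]
ee_rot: [-179.9, -0.0, 78.6]
force: [0.4, -0.1, -0.6]
gripper_width: 18.0
time_s: 52.28
ee_pos: [506.5, -20.8, 76.6]
ee_rot: [-179.9, 0.0, 78.2]
force: [0.7, -0.5, -0.3]
gripper_width: 18.3
time_s: 52.78
ee_pos: [507.2, -20.8, 77.9]
ee_rot: [180.0, 0.0, 78.2]
force: [-0.9, 0.5, -0.2]
gripper_width: 18.5
from [507.2 -20.8  77.9] [179.96   0.    78.19] w 18.5 t 52.77 turn [ 0.  0. -0.]
[[0.85, 1.1, -1.0, 16.9, 0.0, 0.0, -0.0]]
```

```bash
python3 -m creep '[[0.85,1,-0.8,8,0,0,0],[0.85,0,0,9,0,0,0],[0.85,0,0,0,0,0,0],[0.85,0,0,0,0,0,0],[0.85,0,0,0,0,0,0]]' 25;python3 -m creep '[[0.85,0,0,1.5,0,0,0],[0.85,0,0,0,0,0,0]]'; python3 -m creep '[[0.85,0,0,1,0,0,0],[0.85,0,0,0,0,0,0]]'; python3 -c "
from h import *
print(boss(2,-0.5))"
```

```text
time_s: 53.4
ee_pos: [506.7, -19.4, 60.8]
ee_rot: [180.0, -0.0, 78.2]
force: [-0.1, 0.4, -0.4]
gripper_width: 18.1
time_s: 53.65
ee_pos: [506.4, -19.4, 59.1]
ee_rot: [-180.0, 0.0, 78.2]
force: [-0.4, -0.2, -0.7]
gripper_width: 18.5
time_s: 53.9
ee_pos: [506.6, -19.4, 58.7]
ee_rot: [180.0, -0.0, 78.2]
force: [-1.3, -0.3, 4.4]
gripper_width: 18.4
[506.38480725 -19.49357714]
```

```bash
python3 -m creep '[[0.75,0,0,0,0,0,0],[0.6,0,0,0,0,0,0],[0.6,0,0,-20,0,0,0],[0.6,0,0,-30,0,0,0],[0.6,0,0,0,0,0,0]]' 25;python3 -c "
from h import *
plan([440.4,-394.6,70],79.6,n=8,c=.6)
"
```

```text
time_s: 54.52
ee_pos: [508.1, -19.5, 109.8]
ee_rot: [179.7, -0.0, 78.2]
force: [-1.3, -0.2, -0.2]
gripper_width: 36.3
from [508.1 -19.5 109.8] [ 1.7973e+02 -4.0000e-02  7.8210e+01] w 36.3 t 54.52 turn [ 0.3 -0.  -1.4]
[[0.6, -48.0, 1.0, 5.0, 0.0, -0.0, -0.2], [0.6, -48.0, 1.0, 5.0, 0.0, -0.0, -0.2], [0.6, -48.0, 1.0, 5.0, 0.0, -0.0, -0.2], [0.6, -47.0, 1.0, 5.0, 0.1, -0.0, -0.2], [0.6, -48.0, 1.0, 5.0, 0.0, -0.0, -0.1]]
[[0.6, -47.0, 0.0, 5.0, 0.1, -0.0, -0.2], [0.6, -48.0, 1.0, 5.0, 0.0, -0.0, -0.1], [0.6, -47.0, -0.0, 5.0, 0.1, -0.0, -0.2]]
```

```bash
python3 -m creep '[[0.6,-48,1,0,0,0,-0.2],[0.6,-48,1,0,0,0,-0.2],[0.6,-48,1,2,0,0,-0.2],[0.6,-47,1,6,0,0,-0.2],[0.6,-48,1,8,0,0,-0.1]]' 25;python3 -m creep '[[0.6,-47,1,8,0,0,-0.2],[0.6,-48,1,8,0,0,-0.1],[0.6,-47,1,8,0,0,-0.2],[0.6,0,0,0,0,0,0],[0.6,0,0,0,0,0,0]]' 25;python3 -m creep '[[0.6,0,0,20,0,0,0],[0.6,0,0,10,0,0,0],[0.6,0,0,8,0,0,0],[0.6,0,0,0,0,0,0],[0.6,0,0,0,0,0,0]]';python3 -m creep '[[0.6,0,0,0,0,0,0],[0.6,0,0,0,0,0,0]]';python3 -c "
from h import *
plan([440.4,-394.6,15.7],79.6,n=1,c=.6)"
```

```text
time_s: 55.15
ee_pos: [463.3, -255.8, 90.9]
ee_rot: [-179.9, -0.0, 79.1]
force: [0.6, -0.0, 0.6]
gripper_width: 36.3
time_s: 55.78
ee_pos: [440.1, -393.8, 67.0]
ee_rot: [-179.9, -0.1, 79.6]
force: [0.3, 0.1, -0.3]
gripper_width: 36.6
time_s: 56.4
ee_pos: [441.1, -394.8, 30.6]
ee_rot: [180.0, 0.0, 79.6]
force: [1.1, -1.2, -0.2]
gripper_width: 36.1
time_s: 56.65
ee_pos: [440.8, -394.9, 30.5]
ee_rot: [180.0, 0.0, 79.6]
force: [-0.3, 1.1, -0.7]
gripper_width: 37.0
from [ 440.8 -394.9   30.5] [1.7997e+02 2.0000e-02 7.9610e+01] w 37.0 t 56.65 turn [0. 0. 0.]
[[0.6, 0.2, -0.5, 14.8, 0.0, 0.0, 0.0]]
```

```bash
python3 -m creep '[[0.6,0.2,-0.5,10,0,0,0],[0.6,0,0,4.5,0,0,0],[0.6,0,0,0,0,0,0],[0.6,0,0,0,0,0,0]]' 25;python3 -m creep '[[0.85,0,0,0,0,0,0],[0.85,0,0,0,0,0,0],[0.85,0,0,0,0,0,0],[0.85,0,0,-20,0,0,0],[0.85,0,0,-40,0,0,0]]' 25;python3 -m creep '[[0.85,0,0,-30,0,0,0],[0.85,0,0,0,0,0,0],[0.85,0,0,0,0,0,0],[0.85,0,0,0,0,0,0]]';python3 -c "
from h import *
f=snap('wrist','w25')
im=cv2.imread('pics/w25.png'); cv2.imwrite('pics/z29.png',cv2.resize(im[170:270,230:330],None,fx=6,fy=6,interpolation=cv2.INTER_CUBIC))
plan([*boss(1,-0.5),100],78.2,n=8,c=.85)
"
```

```text
time_s: 57.15
ee_pos: [440.2, -394.5, 15.6]
ee_rot: [-180.0, -0.0, 79.6]
force: [0.5, 0.2, -0.1]
gripper_width: 36.3
time_s: 57.78
ee_pos: [439.2, -393.4, 74.7]
ee_rot: [-179.8, -0.1, 79.6]
force: [0.1, -1.4, -0.5]
gripper_width: 18.4
time_s: 58.28
ee_pos: [439.5, -393.7, 104.1]
ee_rot: [-179.9, -0.1, 79.6]
force: [-0.7, -0.4, 0.7]
gripper_width: 18.4
from [ 439.6 -393.9  104.2] [-1.7987e+02 -8.0000e-02  7.9610e+01] w 18.0 t 58.33 turn [-0.1 -0.1  1.4]
[[0.85, 44.0, -0.0, 1.0, -0.0, -0.0, 0.2], [0.85, 44.0, -1.0, 1.0, -0.0, -0.0, 0.2], [0.85, 44.0, -1.0, 0.0, -0.0, -0.0, 0.2], [0.85, 44.0, -1.0, 1.0, -0.0, -0.0, 0.2], [0.85, 44.0, -1.0, 0.0, -0.0, -0.0, 0.2]]
[[0.85, 43.0, -1.0, 1.0, -0.0, -0.0, 0.1], [0.85, 44.0, -1.0, 0.0, -0.1, -0.0, 0.2], [0.85, 43.0, -1.0, 1.0, -0.0, -0.1, 0.1]]
```

View pics/z29.png

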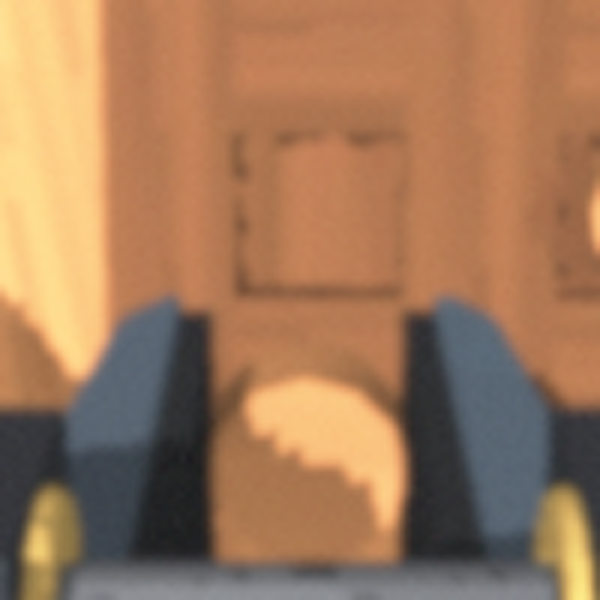

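```bash
python3 -m creep '[[0.85,44,0,1,0,0,0.2],[0.85,44,-1,1,0,0,0.2],[0.85,44,-1,1,0,0,0.2],[0.85,44,-1,1,0,0,0.2],[0.85,44,-1,1,0,0,0.2]]' 25;python3 -m creep '[[0.85,43,-1,1,0,0,0.1],[0.85,44,-1,1,0,0,0.2],[0.85,44,-1,5,0,0,0.1],[0.85,0,0,8,0,0,0],[0.85,0,0,8,0,0,0]]' 25;python3 -m creep '[[0.85,0,0,0,0,0,0],[0.85,0,0,0,0,0,0],[0.85,0,0,0,0,0,0],[0.85,0,0,0,0,0,0]]';python3 -c "
from h import *
plan([*boss(1,-0.6),61],78.2,n=1,c=.85)
"
```

```text
time_s: 58.95
ee_pos: [477.2, -176.1, 99.9]
ee_rot: [-179.9, -0.0, 78.6]
force: [-0.1, -0.2, 0.3]
gripper_width: 17.8
time_s: 59.58
ee_pos: [500.3, -48.9, 76.7]
ee_rot: [-179.9, 0.0, 78.3]
force: [-0.0, -0.1, 0.0]
gripper_width: 18.1
time_s: 60.08
ee_pos: [500.9, -48.9, 77.9]
ee_rot: [180.0, 0.0, 78.2]
force: [-0.3, -0.5, -0.2]
gripper_width: 18.3
from [500.9 -48.9  77.9] [179.96   0.    78.19] w 18.3 t 60.08 turn [ 0.  0. -0.]
[[0.85, 0.0, -0.6, 16.9, 0.0, 0.0, -0.0]]
```

```bash
python3 -m creep '[[0.85,0,-0.5,8,0,0,0],[0.85,0,0,9,0,0,0],[0.85,0,0,0,0,0,0],[0.85,0,0,0,0,0,0],[0.85,0,0,0,0,0,0]]' 25;python3 -m creep '[[0.85,0,0,1.5,0,0,0],[0.85,0,0,0,0,0,0]]'; python3 -m creep '[[0.85,0,0,1,0,0,0],[0.85,0,0,0,0,0,0]]'; python3 -c "
from h import *
print(boss(1,-0.6))"
```

```text
time_s: 60.7
ee_pos: [500.4, -48.5, 60.8]
ee_rot: [180.0, 0.0, 78.2]
force: [0.8, -0.4, 0.1]
gripper_width: 18.3
time_s: 60.95
ee_pos: [500.2, -48.5, 59.1]
ee_rot: [180.0, 0.0, 78.2]
force: [-0.2, -0.2, 0.1]
gripper_width: 18.2
time_s: 61.2
ee_pos: [500.3, -48.5, 58.7]
ee_rot: [180.0, 0.0, 78.2]
force: [-0.9, 0.8, 4.4]
gripper_width: 18.4
[500.2703753  -48.76171206]
```

```bash
python3 -m creep '[[0.75,0,0,0,0,0,0],[0.6,0,0,0,0,0,0],[0.6,0,0,-20,0,0,0],[0.6,0,0,-30,0,0,0],[0.6,0,0,0,0,0,0]]' 25;python3 -c "
from h import *
plan([489.6,-400.9,70],79.6,n=8,c=.6)
"
```

```text
time_s: 61.82
ee_pos: [501.8, -48.7, 109.8]
ee_rot: [179.7, -0.0, 78.2]
force: [-0.2, 0.5, 0.1]
gripper_width: 36.4
from [501.8 -48.7 109.8] [ 1.7973e+02 -2.0000e-02  7.8210e+01] w 36.4 t 61.83 turn [ 0.3 -0.  -1.4]
[[0.6, -43.0, 7.0, 5.0, 0.0, -0.0, -0.2], [0.6, -43.0, 7.0, 5.0, 0.0, -0.0, -0.2], [0.6, -44.0, 7.0, 5.0, 0.0, -0.0, -0.2], [0.6, -44.0, 7.0, 5.0, 0.1, -0.0, -0.2], [0.6, -43.0, 7.0, 5.0, 0.0, -0.0, -0.1]]
[[0.6, -44.0, 7.0, 5.0, 0.1, -0.0, -0.2], [0.6, -43.0, 7.0, 5.0, 0.0, -0.0, -0.1], [0.6, -44.0, 7.0, 5.0, 0.1, -0.0, -0.2]]
```

```bash
python3 -m creep '[[0.6,-43,7,0,0,0,-0.2],[0.6,-43,7,0,0,0,-0.2],[0.6,-44,7,2,0,0,-0.2],[0.6,-44,7,6,0,0,-0.2],[0.6,-43,7,8,0,0,-0.1]]' 25;python3 -m creep '[[0.6,-44,7,8,0,0,-0.2],[0.6,-43,7,8,0,0,-0.1],[0.6,-44,7,8,0,0,-0.2],[0.6,0,0,0,0,0,0],[0.6,0,0,0,0,0,0]]' 25;python3 -m creep '[[0.6,0,0,20,0,0,0],[0.6,0,0,10,0,0,0],[0.6,0,0,8,0,0,0],[0.6,0,0,0,0,0,0],[0.6,0,0,0,0,0,0]]';python3 -m creep '[[0.6,0,0,0,0,0,0],[0.6,0,0,0,0,0,0]]';python3 -c "
from h import *
plan([489.6,-400.9,15.7],79.6,n=1,c=.6)"
```

```text
time_s: 62.45
ee_pos: [491.0, -269.3, 90.8]
ee_rot: [-179.9, -0.0, 79.1]
force: [0.7, -0.3, 0.5]
gripper_width: 36.6
time_s: 63.08
ee_pos: [487.3, -399.9, 66.9]
ee_rot: [-179.9, -0.1, 79.6]
force: [0.0, 0.8, 0.1]
gripper_width: 36.2
time_s: 63.7
ee_pos: [488.3, -400.9, 30.6]
ee_rot: [180.0, 0.0, 79.6]
force: [-0.2, -0.7, 0.5]
gripper_width: 36.5
time_s: 63.95
ee_pos: [488.1, -400.9, 30.5]
ee_rot: [180.0, 0.0, 79.6]
force: [0.1, 0.0, -0.1]
gripper_width: 36.7
from [ 488.1 -400.9   30.5] [1.7997e+02 2.0000e-02 7.9610e+01] w 36.7 t 63.95 turn [0. 0. 0.]
[[0.6, 0.3, 1.5, 14.8, 0.0, 0.0, 0.0]]
```

```bash
python3 -m creep '[[0.6,0.3,1.5,10,0,0,0],[0.6,0,0,4.5,0,0,0],[0.6,0,0,0,0,0,0],[0.6,0,0,0,0,0,0]]' 25;python3 -m creep '[[0.85,0,0,0,0,0,0],[0.85,0,0,0,0,0,0],[0.85,0,0,0,0,0,0],[0.85,0,0,-20,0,0,0],[0.85,0,0,-40,0,0,0]]' 25;python3 -m creep '[[0.85,0,0,-30,0,0,0],[0.85,0,0,0,0,0,0],[0.85,0,0,0,0,0,0],[0.85,0,0,0,0,0,0]]';python3 -c "
from h import *
f=snap('wrist','w26')
im=cv2.imread('pics/w26.png'); cv2.imwrite('pics/z30.png',cv2.resize(im[170:270,230:330],None,fx=6,fy=6,interpolation=cv2.INTER_CUBIC))
plan([*boss(0,-0.5),100],78.2,n=8,c=.85)
"
```

```text
time_s: 64.45
ee_pos: [489.4, -400.7, 15.5]
ee_rot: [-180.0, -0.0, 79.6]
force: [-0.4, 0.1, 1.1]
gripper_width: 36.3
time_s: 65.08
ee_pos: [488.4, -399.8, 74.5]
ee_rot: [-179.8, -0.1, 79.6]
force: [0.4, 0.0, -0.2]
gripper_width: 18.3
time_s: 65.58
ee_pos: [488.7, -400.1, 104.0]
ee_rot: [-179.8, -0.1, 79.6]
force: [-0.2, 0.2, -1.0]
gripper_width: 18.5
from [ 488.8 -400.2  104.1] [-1.7986e+02 -8.0000e-02  7.9610e+01] w 18.4 t 65.62 turn [-0.1 -0.1  1.4]
[[0.85, 40.0, -7.0, 1.0, -0.0, -0.0, 0.2], [0.85, 40.0, -7.0, 1.0, -0.0, -0.0, 0.2], [0.85, 40.0, -7.0, 0.0, -0.0, -0.0, 0.2], [0.85, 39.0, -7.0, 1.0, -0.0, -0.0, 0.2], [0.85, 40.0, -7.0, 0.0, -0.0, -0.0, 0.2]]
[[0.85, 39.0, -7.0, 1.0, -0.0, -0.0, 0.1], [0.85, 40.0, -7.0, 0.0, -0.1, -0.0, 0.2], [0.85, 39.0, -8.0, 1.0, -0.0, -0.1, 0.1]]
```

View pics/z30.png

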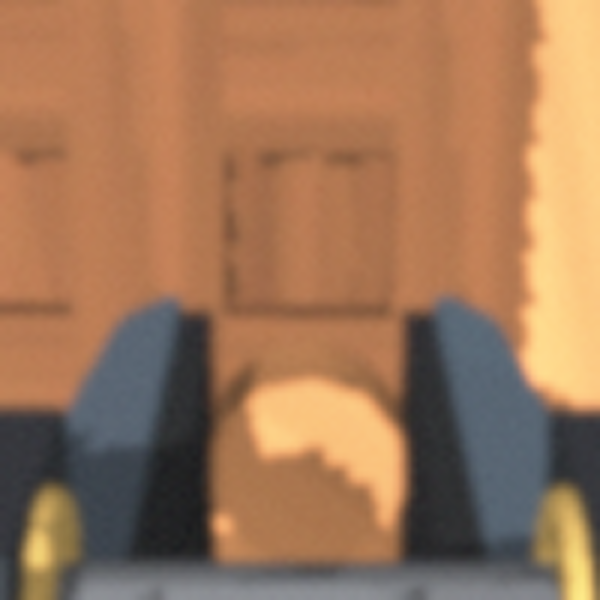

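Held well. Take it to boss 0.

```bash
python3 -m creep '[[0.85,40,-7,1,0,0,0.2],[0.85,40,-7,1,0,0,0.2],[0.85,40,-7,1,0,0,0.2],[0.85,39,-7,1,0,0,0.2],[0.85,40,-7,1,0,0,0.2]]' 25;python3 -m creep '[[0.85,39,-7,1,0,0,0.1],[0.85,40,-7,1,0,0,0.2],[0.85,40,-8,5,0,0,0.1],[0.85,0,0,8,0,0,0],[0.85,0,0,8,0,0,0]]' 25;python3 -m creep '[[0.85,0,0,0,0,0,0],[0.85,0,0,0,0,0,0],[0.85,0,0,0,0,0,0],[0.85,0,0,0,0,0,0]]';python3 -c "
from h import *
plan([*boss(0,-0.6),61],78.2,n=1,c=.85)
"
```

```text
time_s: 66.25
ee_pos: [491.9, -197.3, 99.8]
ee_rot: [-179.9, -0.0, 78.6]
force: [0.8, 0.1, 0.4]
gripper_width: 18.4
time_s: 66.88
ee_pos: [494.4, -78.0, 76.8]
ee_rot: [-180.0, 0.0, 78.2]
force: [-0.3, 0.2, -0.5]
gripper_width: 17.9
time_s: 67.38
ee_pos: [494.7, -78.0, 77.8]
ee_rot: [180.0, 0.0, 78.2]
force: [-0.4, 0.0, -0.5]
gripper_width: 18.2
from [494.7 -78.   77.8] [179.97   0.    78.19] w 18.2 t 67.38 turn [ 0.  0. -0.]
[[0.85, -0.2, -0.5, 16.8, 0.0, 0.0, -0.0]]
```

```bash
python3 -m creep '[[0.85,-0.2,-0.4,8,0,0,0],[0.85,0,0,9,0,0,0],[0.85,0,0,0,0,0,0],[0.85,0,0,0,0,0,0],[0.85,0,0,0,0,0,0]]' 25;python3 -m creep '[[0.85,0,0,1.5,0,0,0],[0.85,0,0,0,0,0,0]]'; python3 -m creep '[[0.85,0,0,1,0,0,0],[0.85,0,0,0,0,0,0]]'; python3 -c "
from h import *
print(boss(0,-0.6))"
```

```text
time_s: 68.0
ee_pos: [494.3, -77.8, 60.8]
ee_rot: [180.0, 0.0, 78.2]
force: [0.6, -0.1, 0.1]
gripper_width: 18.4
time_s: 68.25
ee_pos: [494.1, -77.8, 59.1]
ee_rot: [-180.0, 0.0, 78.2]
force: [0.8, 0.4, -0.4]
gripper_width: 18.2
time_s: 68.5
ee_pos: [494.2, -77.8, 58.7]
ee_rot: [180.0, 0.0, 78.2]
force: [-1.3, 0.5, 6.0]
gripper_width: 18.3
[494.13549374 -78.12773372]
```

Release, rise, and look from behind the strip for all six.

```bash
python3 -m creep '[[0.75,0,0,0,0,0,0],[0.6,0,0,0,0,0,0],[0.6,0,0,-20,0,0,0],[0.6,0,0,-60,0,0,0],[0.6,-40,0,-50,0,0,0]]' 25;python3 -m creep '[[0.6,0,0,0,0,0,0],[0.6,0,0,0,0,0,0],[0.6,0,0,0,0,0,0],[0.6,0,0,0,0,0,0]]'; python3 -c "
from h import *
f=snap('wrist','w27');snap('scene','s27');snap('top','t27')
im=cv2.imread('pics/w27.png'); cv2.imwrite('pics/z31.png',cv2.resize(im[20:250,190:370],None,fx=2.6,fy=2.6,interpolation=cv2.INTER_CUBIC))
im=cv2.imread('pics/s27.png'); cv2.imwrite('pics/z32.png',cv2.resize(im[150:260,210:350],None,fx=5,fy=5,interpolation=cv2.INTER_CUBIC))
"
```

```text
time_s: 69.12
ee_pos: [486.7, -115.1, 188.6]
ee_rot: [179.9, -0.0, 78.4]
force: [0.8, -0.7, 0.5]
gripper_width: 36.5
time_s: 69.62
ee_pos: [485.6, -115.4, 185.6]
ee_rot: [-179.8, -0.0, 78.3]
force: [-1.0, -0.4, 0.3]
gripper_width: 36.5
```

View pics/z31.png

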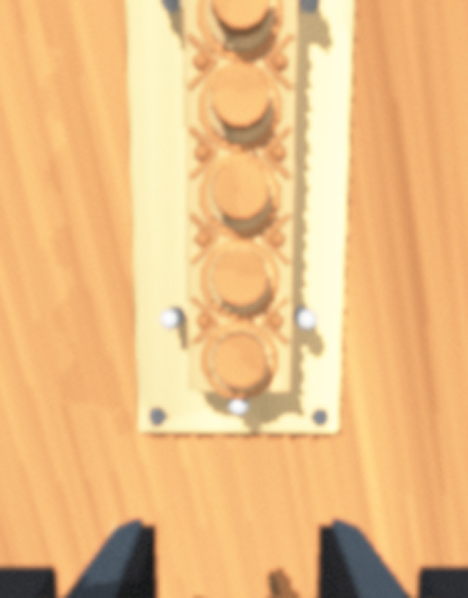

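View pics/z32.png

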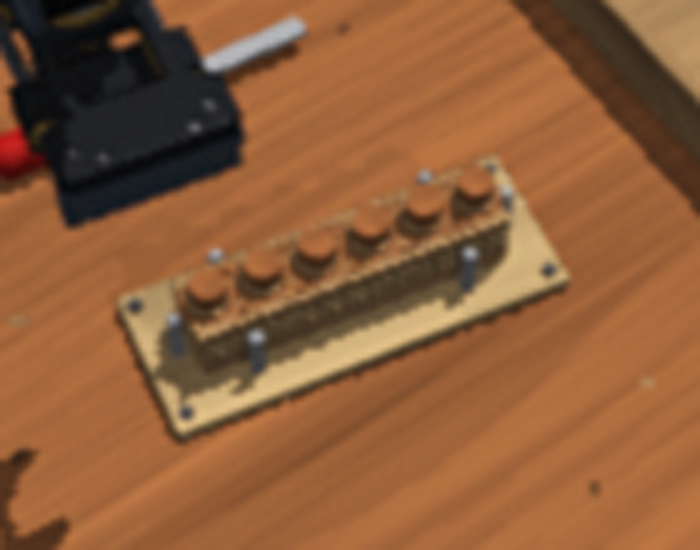

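View pics/t27.png

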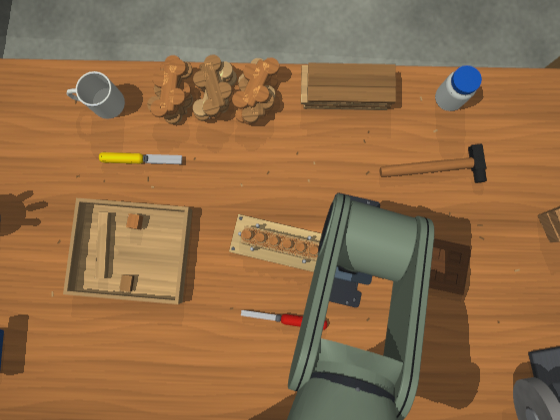

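Run:
```python
from h import *
f=load('w27')
for i,q in enumerate([(238,358),(238,276),(240,190),(241,101)]):
    u=zm([q],2.6,190,20)[0]; w=ray(f,*u,64)[:2]; d=w-boss(i); print(i,w.round(1),'along',(d@AX).round(1),'across',(d@[AX[1],-AX[0]]).round(1))
g=cv2.resize(np.ascontiguousarray(f['frame'][:,:,::-1])[80:180,240:320],None,fx=7.5,fy=6*1.25,interpolation=cv2.INTER_CUBIC)[:600]
for i in range(4):
    for z,rad,col in((64,10,(0,0,255)),(52,12,(255,0,0))):
        pts=[proj(f,[*(boss(i)+rad*np.array([np.cos(t),np.sin(t)])),z]) for t in np.linspace(0,6.3,40)]
        pts=np.array([((u-240+.5)*7.5-.5,(v-80+.5)*7.5-.5) for u,v in pts],np.int32); cv2.polylines(g,[pts],True,col,1)
cv2.imwrite('pics/z33.png',g)
```

```text
0 [493.8 -76.7] along 2.0 across -0.6
1 [499.8 -48. ] along 1.2 across -0.6
2 [506.4 -19.7] along 0.3 across 0.0
3 [512.5   8.2] along -1.2 across 0.3
```

View pics/z33.png

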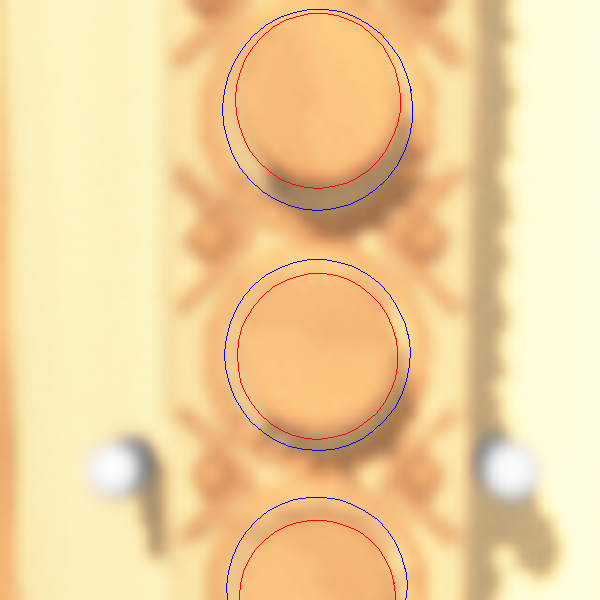

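```bash
python3 -c "
from workcell import job_done,state
print(state()['time_s']); print(job_done())"
```

```text
69.775
the job is handed in; nothing more can be done
None
```

The job is handed in at about 70 s of the 208 s allowed. The backing, core and face strips are stacked flat between the jig pins in that order. All six studs sit upright, one on each boss.

- **Seating:** I felt a light contact of about 4 to 9 N each time I set a piece down. The last pictures from all three cameras show the stack and studs in place. The chisel, mallet and remaining offcuts look where they were at the start, and the gripper was clear of everything.
- **Centring:** In the last wrist picture, drawing the expected stud and boss outlines over it matched the studs in view to about 1 mm. Measuring stud centres by hand in the same picture gave offsets of up to 2 mm along the strip. I trusted the outlines, because the hand-read offsets drifted steadily along the row, which suggests reading error at an angle. Studs 5 and 6 on the far end were not in that check.
- **Stud size reading:** The gripper read about 18.3 mm on every stud instead of 20 mm. The held studs looked full size and level, so I took it as an offset in the reading.
- **Disturbances:** I saw no sign of the core being knocked or of the grip slackening.

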